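Lay out the power-stage parts on their mounting plates

ROBOT

A 6-joint arm with a two-finger parallel gripper is mounted at the origin on the work surface. World frame = base frame: x ahead of the robot, y to its left, z up, the work surface at z = 0. Lengths are in m, angles in rad, forces in N, time in s.
With the tool pointing down it reaches from about 0.3 to 0.875 m from the base axis. Payload 6.4 kg.
Tool frame: the origin (TCP) lies between the finger pads; the fingertips stand 11 mm ahead of it and the grasp point (between the pads) lies 8 mm behind it (ctrl.tcp_to_tips is the y of the fingertips in the tool frame, in m); y points along the fingers, x is the direction in which the jaws open and shut, and the axes are right-handed (so a half turn about y gives the same grasp; the last joint's range is limited). The gripper opens to 85 mm and grips with 20 to 120 N. Pads are 22 mm wide; open, the fingers measure 114 mm over their backs; the gripper's body (76 mm by 85 mm) begins 54 mm behind the grasp point. The pads swing forward as they close: fully open they stand 13 mm farther back than shut.
Start: joints at [1.066, 0.181, 1.607, -0, 1.354, -0.206], TCP at [0.169, 0.55, 0.242] pointing down, gripper open.
Joint ranges: [-2.99, 2.99], [-0.89, 2.07], [0.3, 2.58], [-1.14, 4.28], [0, 2.63], [-3.12, 3.12]. Speed limits (rad/s): [2.57, 2.57, 3.01, 3.14, 3.14, 3.14].

INTERFACE

Orientations are given as a unit quaternion [w, x, y, z].
In Python, from bench import ctrl gives the robot as it stands.
- The arm moves only by the tool apply_moves, never from a script. Its argument "plan" is text: rows parted by semicolons, each of 7 numbers parted by spaces: the shift along the tool's x, y, z each as a share of 0.05 m, from -1 to 1, then the turn, a rotation vector about the tool's x, y, z each as a share of 0.12 rad, from -1 to 1, then the opening, from 0 (shut) to 1 (fully open). In form: dx dy dz wx wy wz claw; .... A call has exactly 5 rows; each row shifts and turns the commanded pose from where the row before left it, along the tool's axes as they then stand; what a row does not reach is not made up. A row lasts 1/10 s, in which the tool goes at most 50 mm and 8.59 degrees, less where a joint would pass 70% of its speed; a pose out of reach is approached as far as the arm can. A call with a number of a shift or a turn outside -1 to 1 is refused whole. A call with a gripper value outside its range is refused whole. The fingers move at their own pace and stop on an object; the grip force is fixed at half the most. Time passes only in rows, so rows that do not move let the fingers close, or fill a call up. It gives the time, the measured TCP pose, the force and the opening at its end, in the units of the state.
- ctrl.get_obs(): the state, without advancing time (a new reading comes with each control period).
- ctrl.camera(name): name is "scene" or "side" or "wrist"; returns the picture (400x640x3 uint8, red, green, blue); there is no depth.
- ctrl.get_calibration(name): a dict with "intrinsics" (3x3 intrinsics, pixels), "R" (3x3) and "t" (3): a world point X has camera coordinates R X + t. Camera axes: x right, y down, z forward; pixel columns grow to the right and rows downward; lengths in m; the calibration is good to about 2 mm. A picture is of the moment at which its call begins: read the wrist's pose just before it. get_calibration takes no time and is no camera call; for the wrist camera it gives the pose at the moment of the call.
- ctrl.hand_in(): hands the job in, once; it reports no verdict.
Trained networks look in the newest picture that a camera, given by its name, has taken for a name from the list of things; names that differ only in an ending like _2 or _b are one class to them, and where a whole thing is asked for, a point or a joint stands for the part that bears it (a point fixed in the world has none). Each returns a list of dicts, best first, with "score" (0 to 1); they miss things now and then, are a little off and sometimes report something else, mostly with a low value. They report only what shows in the picture. A call takes as long as a camera call. They do not tell look-alikes from the thing itself.
- ctrl.recognise(camera, target): "point" ([x, y, z] in m, in world coordinates, good to about 4 mm: the middle of the surface that is visible of it).
The state is a dict: "time_s": time; "q": joint angles; "dq": joint speeds; "joint_efforts": joint torques, N m; "eef_pos": TCP position; "eef_rot": TCP orientation; "wrist_force": force on the tool from outside, world axes, zero at the start; "torque": the same for the moment, N m; "opening": opening from 0.0 (shut) to 1.0 (fully open).
Only numpy, scipy, OpenCV 4.12 (cv2) and the standard library are available. Lean on these libraries where they do the work, as an engineer would, in place of code of your own. Each camera call takes 0.05 s, during which the arm holds its last target.

TASK

Set each of the four power parts (round white capacitor, blue capacitor, black terminal block, black power module) on the aluminium mounting plate that carries its printed plan, flat, centred on the print and with its long side along the print's long side. When all four are in place, finish by laying the small aluminium bus plate flat and centred on top of the round capacitor, post up. Set everything down rather than dropping it, and do not disturb the green circuit board.

Things in the scene. Friction and masses are not known exactly. Their poses are not given: they have to be found in the camera images.
- round_capacitor: loose white round capacitor, an upright plain puck 56 mm in diameter and 38 mm high with flat ends, small silver disc on top, about 0.13 kg; origin at the centre of its underside, z up
- blue_capacitor: loose blue box-shaped capacitor, 62 x 26 x 44 mm (x, y, z), about 0.11 kg, two small silver dots on top; origin at the centre of its underside, x along its 62 mm side, z up; same either way round
- terminal_block: loose black terminal block with three silver screws between four upright ribs, 96 x 38 mm (x, y); its solid base is 22 mm high, the ribs (4 mm thick, across its full width, at x = -46, -15.5, 15.5 and 46 mm) rise to 36 mm; about 0.14 kg; origin at the centre of its underside, x along its 96 mm side, z up; same either way round
- power_module: loose flat black power module with three cream rectangles on top, a plain box 80 x 50 x 24 mm (x, y, z), about 0.18 kg; origin at the centre of its underside, x along its 80 mm side, z up; same either way round
- bus_plate: loose aluminium bus plate 70 x 50 x 5 mm (x, y, z) with four black dots and an upright round brass post in its centre, 14 mm in diameter and 40 mm tall, its top 45 mm above the underside; about 0.10 kg; origin at the centre of the plate's underside, z up along the post
- round_pad: fixed aluminium mounting plate, 116 x 72 x 5 mm (x, y, z), flat on the bench, four small black dots at its corners; origin at the centre of its underside (its top face is 5 mm above), x along its 116 mm side; printed flat in its centre is the life-size plan of the part that belongs on it: a white disc 56 mm in diameter with a black rim (for the round capacitor)
- blue_pad: fixed aluminium mounting plate, 116 x 72 x 5 mm (x, y, z), flat on the bench, four small black dots at its corners; origin at the centre of its underside (its top face is 5 mm above), x along its 116 mm side; printed flat in its centre is the life-size plan of the part that belongs on it: a plain blue rectangle 62 x 26 mm (x, y) (for the blue capacitor)
- terminal_pad: fixed aluminium mounting plate, 116 x 72 x 5 mm (x, y, z), flat on the bench, four small black dots at its corners; origin at the centre of its underside (its top face is 5 mm above), x along its 116 mm side; printed flat in its centre is the life-size plan of the part that belongs on it: a black rectangle 96 x 38 mm (x, y) with three white dots (for the terminal block)
- module_pad: fixed aluminium mounting plate, 116 x 72 x 5 mm (x, y, z), flat on the bench, four small black dots at its corners; origin at the centre of its underside (its top face is 5 mm above), x along its 116 mm side; printed flat in its centre is the life-size plan of the part that belongs on it: a black rectangle 80 x 50 mm (x, y) with three cream bars (for the power module)
- circuit_board: bystander: loose green circuit board 100 x 160 mm (x, y), up to 18 mm high with its parts, lying on the side of the work away from the robot; origin at the centre of its underside; not to be disturbed
Things that resemble listed ones, but are neither listed nor needed, are in the scene too. What is shaped like the terminal_block but pink or red is not meant. Leave any orange or turquoise look-alike of the power_module alone.

How it is judged:
On the way, in this order (a step that is already met when the one before it is completed fails the run):
1. the four power parts are seated on their own mounting plates (horizontal distance between round_capacitor and round_pad below 0.012 m and z of round_capacitor in the frame of round_pad between 0.002 and 0.008 m and angle between each of round_capacitor, blue_capacitor, terminal_block, power_module's own z axis and vertical below 0.08 rad and linear speed of each of round_capacitor, blue_capacitor, terminal_block, power_module below 0.03 m/s and horizontal distance between blue_capacitor and blue_pad below 0.012 m and z of blue_capacitor in the frame of blue_pad between 0.002 and 0.008 m and angle between the x axis of blue_capacitor and the x axis of blue_pad, either way round below 0.2 rad and horizontal distance between terminal_block and terminal_pad below 0.012 m and z of terminal_block in the frame of terminal_pad between 0.002 and 0.008 m and angle between the x axis of terminal_block and the x axis of terminal_pad, either way round below 0.2 rad and horizontal distance between power_module and module_pad below 0.012 m and z of power_module in the frame of module_pad between 0.002 and 0.008 m and angle between the x axis of power_module and the x axis of module_pad, either way round below 0.2 rad), for 0.2 s.
2. then the bus plate lies on the round capacitor (horizontal distance between bus_plate and round_capacitor below 0.012 m and z of bus_plate in the frame of round_capacitor between 0.035 and 0.041 m and angle between bus_plate's own z axis and vertical below 0.08 rad and linear speed of bus_plate below 0.03 m/s), for 0.2 s.
At the end, for the whole second after the job is handed in: Each part flat on its own plate, centre within 12 mm of the plate's, upright within 0.08 rad, long sides within 0.2 rad (either way round); the bus plate flat on the round capacitor, post up, centres within 12 mm; all at rest (under 0.03 m/s), circuit board within 20 mm of its start (all of step 1 and all of step 2 and distance of circuit_board from where it was at the start of the episode below 0.02 m); the robot touches nothing.
It fails at once if a part was dropped or thrown: it moved faster than 0.7 m/s with no finger on it (a fall of about 25 mm) ((linear speed of round_capacitor above 0.7 m/s and contact force between the fingers and round_capacitor below 0.05 N) or (linear speed of blue_capacitor above 0.7 m/s and contact force between the fingers and blue_capacitor below 0.05 N) or (linear speed of terminal_block above 0.7 m/s and contact force between the fingers and terminal_block below 0.05 N) or (linear speed of power_module above 0.7 m/s and contact force between the fingers and power_module below 0.05 N) or (linear speed of bus_plate above 0.7 m/s and contact force between the fingers and bus_plate below 0.05 N)).
It fails at once if the circuit board was pushed more than 20 mm (distance of circuit_board from where it was at the start of the episode above 0.02 m).
It also fails if it takes over 125 s, if anything falls off the work surface, if the arm or the gripper's body presses on something with over 40 N, if the wrist force passes 120 N, or if a joint passes its speed limit or range.

## Working session

There is one attempt and no reset: what is moved stays moved. The work goes in short steps, Python scripts to look and compute and a tool call to move; the robot and the scene stay as the last step left them, time stands still between calls to the robot, and variables do not carry over. Pictures are saved under pics/ and viewed, and the job is handed in when it is done.

Besides the shell and the picture viewer there is one more tool, called in YAML: its name, and indented under it one key for each argument. apply_moves: Moves the arm, as the interface text tells. Shift numbers are shares of 0.05 m and turn numbers shares of 0.12 rad, none past 1 either way. Its arguments: {"type":"object","properties":{"plan":{"type":"string"}},"required":["plan"]}

```bash
ls; mkdir -p pics
python3 - <<'E'
from bench import ctrl
import cv2,json
o=ctrl.get_obs();print(o)
for n in("scene","side","wrist"):
    im=ctrl.camera(n);cv2.imwrite(f"pics/{n}0.png",im[:,:,::-1])
    c=ctrl.get_calibration(n);print(n,c)
print(ctrl.tcp_to_tips)
E
```

```text
pics
{'time_s': 0.0, 'q': array([ 1.06571484e+00,  1.81555742e-01,  1.60800831e+00,  9.17464699e-06,
        1.35379935e+00, -2.06259513e-01]), 'dq': array([ 0.00079806,  0.00054745,  0.0003179 , -0.00169947,  0.00011762,
        0.00167494]), 'joint_efforts': array([-1.41865326e-03, -4.44869936e+01, -3.51334620e+01, -2.95071477e-04,
        9.06798203e-03, -7.74589694e-06]), 'eef_pos': array([0.16897117, 0.54905356, 0.24137572]), 'eef_rot': array([-0.56859956,  0.56911546,  0.41943043, -0.42057134]), 'wrist_force': array([-1.01773927, -0.14611205, -0.12881647]), 'torque': array([-0.00643087, -0.00903645,  0.0536912 ]), 'opening': 0.9985461585507411}
scene {'intrinsics': array([[443.87644592,   0.        , 330.24450323],
       [  0.        , 443.87644592, 205.78671311],
       [  0.        ,   0.        ,   1.        ]]), 'R': array([[ 0.02055071,  0.99974098,  0.00977934],
       [ 0.62575419, -0.00523314, -0.78000276],
       [-0.77974955,  0.02214907, -0.62569966]]), 't': array([ 0.00178569, -0.3096289 ,  1.41313832])}
side {'intrinsics': array([[439.28724021,   0.        , 322.22564089],
       [  0.        , 439.28724021, 202.13747254],
       [  0.        ,   0.        ,   1.        ]]), 'R': array([[-0.92885647, -0.37029318, -0.01042263],
       [-0.28343562,  0.72853297, -0.62362164],
       [ 0.23851607, -0.57630085, -0.78165684]]), 't': array([0.52066616, 0.16798786, 0.88059553])}
wrist {'intrinsics': array([[292.43372379,   0.        , 318.91694618],
       [  0.        , 292.43372379, 199.67604333],
       [  0.        ,   0.        ,   1.        ]]), 'R': array([[ 0.29425397,  0.95572581, -0.00166485],
       [ 0.92089559, -0.28306339,  0.26800455],
       [ 0.25566761, -0.08039456, -0.96341621]]), 't': array([-0.57453539, -0.03437967,  0.37953343])}
0.011
```

View pics/scene0.png

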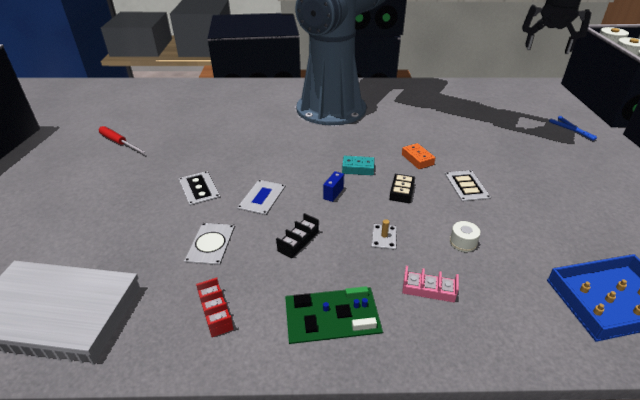

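View pics/side0.png

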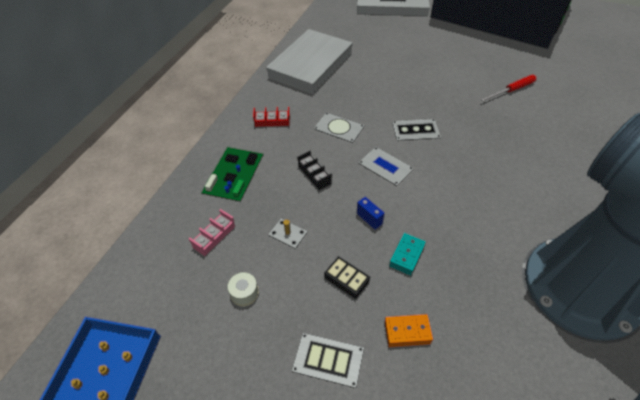

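View pics/wrist0.png

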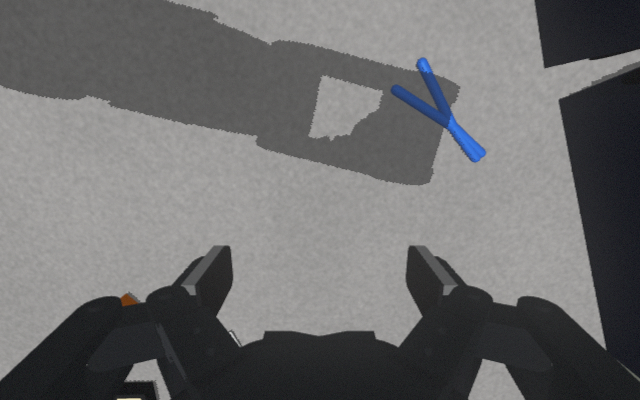

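Run:
```python
from bench import ctrl
import numpy as np
for n in("scene","side"):
  for t in "round_capacitor blue_capacitor terminal_block power_module bus_plate round_pad blue_pad terminal_pad module_pad circuit_board".split():
    r=ctrl.recognise(n,t)
    c=ctrl.get_calibration(n)
    for d in r[:4]:
        p=c['intrinsics']@(c['R']@np.array(d['point'])+c['t']);print(n,t,np.round(d['point'],3),round(d['score'],2),np.round(p[:2]/p[2]))
print(ctrl.get_obs()['time_s'])
```

```text
scene round_capacitor [ 0.802 -0.022  0.004] 0.65 [328. 313.]
scene round_capacitor [0.64  0.257 0.041] 0.6 [466. 235.]
scene blue_capacitor [ 0.464 -0.005  0.032] 0.66 [333. 187.]
scene terminal_block [ 0.626 -0.076  0.024] 0.92 [300. 237.]
scene terminal_block [ 0.808 -0.217  0.023] 0.91 [215. 310.]
scene terminal_block [0.76  0.163 0.021] 0.8 [429. 287.]
scene power_module [0.315 0.223 0.027] 0.82 [419. 154.]
scene power_module [0.464 0.155 0.025] 0.66 [401. 189.]
scene power_module [0.364 0.058 0.026] 0.65 [357. 165.]
scene bus_plate [0.609 0.098 0.006] 0.87 [384. 237.]
scene round_pad [ 0.632 -0.268  0.007] 0.66 [207. 246.]
scene round_pad [0.636 0.259 0.04 ] 0.58 [466. 234.]
scene round_pad [0.464 0.156 0.023] 0.49 [402. 190.]
scene blue_pad [ 0.466 -0.175  0.004] 0.92 [261. 197.]
scene terminal_pad [ 0.432 -0.327  0.01 ] 0.64 [198. 187.]
scene module_pad [0.423 0.324 0.004] 0.73 [467. 185.]
scene circuit_board [ 0.803 -0.018  0.004] 0.78 [331. 313.]
side round_capacitor [0.614 0.27  0.038] 0.63 [244. 289.]
side round_capacitor [0.414 0.329 0.006] 0.3 [330. 362.]
side blue_capa
[... 250 characters left out ...]
072  0.024] 0.66 [314. 172.]
side terminal_block [0.441 0.164 0.025] 0.66 [348. 276.]
side terminal_block [ 0.788 -0.211  0.02 ] 0.56 [272. 119.]
side power_module [0.438 0.161 0.023] 0.95 [349. 276.]
side power_module [0.346 0.07  0.02 ] 0.93 [406. 255.]
side power_module [0.306 0.23  0.026] 0.72 [405. 330.]
side bus_plate [0.598 0.106 0.009] 0.98 [288. 234.]
side round_pad [ 0.616 -0.258  0.004] 0.68 [339. 128.]
side blue_pad [ 0.46  -0.168  0.004] 0.6 [385. 167.]
side terminal_pad [ 0.426 -0.325  0.005] 0.75 [414. 130.]
side terminal_pad [0.617 0.267 0.037] 0.46 [243. 288.]
side module_pad [0.418 0.33  0.005] 0.72 [328. 362.]
side circuit_board [ 0.802 -0.004  0.002] 0.74 [231. 176.]
1.15
```

```bash
cat > h.py <<'E'
from bench import ctrl
import numpy as np, cv2
from scipy.spatial.transform import Rotation as Ro
def R_(q): return Ro.from_quat([q[1],q[2],q[3],q[0]])
def state():
    o=ctrl.get_obs(); R=R_(o['eef_rot']).as_matrix()
    return o,np.array(o['eef_pos']),R
def yaw(R): return np.arctan2(R[1,0],R[0,0])
def go(x,y,z,jaw=None):
    """print total shift in shares (in tool axes) and turn; jaw = world angle of jaw axis mod pi"""
    o,p,R=state()
    a=yaw(R)
    if jaw is not None:
        d=(jaw-a+np.pi/2)%np.pi-np.pi/2
    else: d=0
    a2=a+d
    Rt=np.array([[np.cos(a2),np.sin(a2),0],[0,0,-1],[-np.sin(a2),np.cos(a2),0]]).T
    # columns: x=(c,s,0), y=(0,0,-1), z = x cross y
    xx=Rt[:,0]; yy=np.array([0,0,-1.]); zz=np.cross(xx,yy); Rt=np.array([xx,yy,zz]).T
    w=Ro.from_matrix(R.T@Rt).as_rotvec()
    D=np.array([x,y,z])-p
    print('t',round(o['time_s'],2),'tcp',np.round(p,4),'yaw',round(a,3),'q6',round(o['q'][5],2),'open',round(o['opening'],3),'F',np.round(o['wrist_force'],1))
    print(' turn shares',np.round(w/0.12,2),' shift shares AFTER turn (final axes)',np.round(Rt.T@D/0.05,2),' in present axes',np.round(R.T@D/0.05,2),'dq6~',round(d,2))
def snap(n,f):
    c=ctrl.get_calibration(n); im=ctrl.camera(n); cv2.imwrite(f"pics/{f}.png",im[:,:,::-1]); np.savez(f"pics/{f}.npz",im=im,K=c['intrinsics'],R=c['R'],t=c['t']); return im,c
def ray(c,u,v,z):
    C=-c['R'].T@c['t']; d=c['R'].T@np.linalg.inv(c['intrinsics'])@np.array([u,v,1.])
    return C+d*(z-C[2])/d[2]
def proj(c,P):
    P=np.atleast_2d(P);p=(c['intrinsics']@(c['R']@P.T+np.array(c['t'])[:,None])).T; return p[:,:2]/p[:,2:]
E
python3 - <<'E'
from h import *
c=ctrl.get_calibration('wrist');C=-c['R'].T@c['t'];o,p,R=state();print(C,C-p,R.round(3),(R.T@(C-p)).round(3))
go(0.42,0.0,0.45,np.pi/2)
E
```

```text
[0.10380446 0.57009527 0.37458734] [-0.06545485  0.02053975  0.1322834 ] [[ 0.294  0.    -0.956]
 [ 0.956  0.     0.294]
 [ 0.    -1.    -0.   ]] [ 0.    -0.132  0.069]
t 1.15 tcp [0.1693 0.5496 0.2423] yaw 1.272 q6 -0.21 open 1.0 F [0.7 0.3 0. ]
 turn shares [ 0.   -2.49  0.  ]  shift shares AFTER turn (final axes) [-10.99  -4.15  -5.01]  in present axes [-9.03 -4.15 -8.03] dq6~ 0.3
```

apply_moves:
  plan: "0 -0.8 0 0 -0.83 0 1;0 -0.8 0 0 -0.83 0 1;0 -0.8 0 0 -0.83 0 1;-1 -0.8 -0.6 0 0 0 1;-1 -0.8 -0.6 0 0 0 1"

```text
time_s: 1.65
eef_pos: [0.2116, 0.4784, 0.4203]
eef_rot: [-0.499, 0.499, 0.501, -0.5]
wrist_force: [1.5, 0.5, 0.4]
opening: 1.002
```

apply_moves:
  plan: "-1 0 -0.6 0 0 0 1;-1 0 -0.6 0 0 0 1;-1 0 -0.6 0 0 0 1;-1 0 -0.6 0 0 0 1;-1 0 -0.6 0 0 0 1"

```text
time_s: 2.15
eef_pos: [0.3408, 0.2627, 0.4192]
eef_rot: [-0.5, 0.5, 0.501, -0.5]
wrist_force: [0.5, 0.9, 0.4]
opening: 0.999
```

apply_moves:
  plan: "-1 0 -0.6 0 0 0 1;-1 0 -0.6 0 0 0 1;-1 0 -0.6 0 0 0 1;-1 0 -0.6 0 0 0 1;0 0 0 0 0 0 1"

```text
time_s: 2.65
eef_pos: [0.4453, 0.088, 0.4182]
eef_rot: [-0.502, 0.502, 0.498, -0.499]
wrist_force: [0.2, 0.2, 0.1]
opening: 0.998
```

Run:
```python
from h import *
go(0.48,0.0,0.45,np.pi/2)
im,c=snap('wrist','w1')
snap('scene','s1');snap('side','d1')
```

```text
t 2.65 tcp [0.4453 0.088  0.4182] yaw 1.563 q6 -1.63 open 0.998 F [0.2 0.2 0.1]
 turn shares [-0.01 -0.06 -0.01]  shift shares AFTER turn (final axes) [-1.76 -0.64 -0.69]  in present axes [-1.76 -0.63 -0.71] dq6~ 0.01
```

View pics/w1.png

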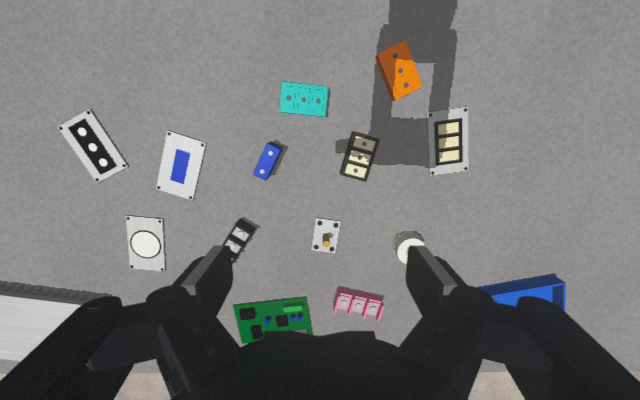

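Run:
```python
import cv2,numpy as np
im=cv2.imread('pics/w1.png')
a=cv2.resize(im[95:285,50:250],None,fx=4,fy=4,interpolation=cv2.INTER_CUBIC)
b=cv2.resize(im[80:270,300:500],None,fx=4,fy=4,interpolation=cv2.INTER_CUBIC)
cv2.imwrite('pics/w1a.png',a[:600] if 0 else cv2.resize(a,None,fx=.75,fy=.75));cv2.imwrite('pics/w1b.png',cv2.resize(b,None,fx=.75,fy=.75))
```

```text
(no output)
```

View pics/w1a.png

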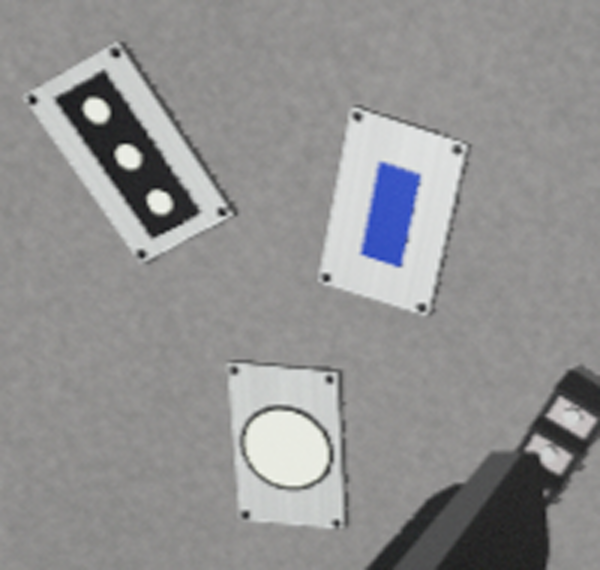

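View pics/w1b.png

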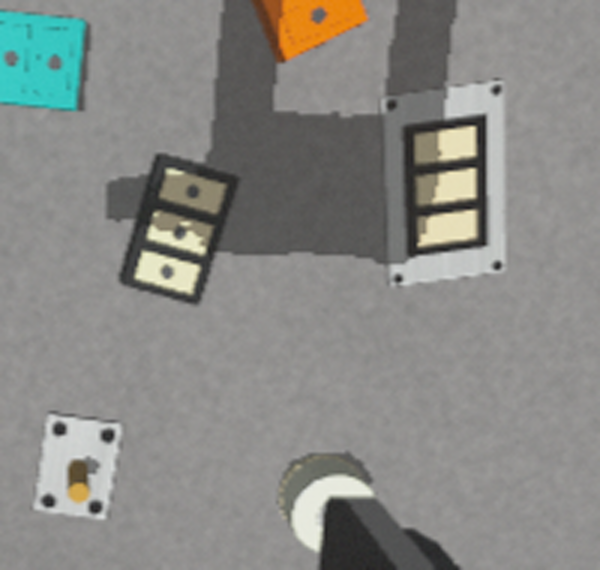

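```bash
cat >> h.py <<'E'
def quad(c,pts,z,name,zoom=3,off=(0,0)):
    P=np.array([ray(c,(u+.5)/zoom-.5+off[0],(v+.5)/zoom-.5+off[1],z)[:2] for u,v in pts])
    (cx,cy),(w,h),a=cv2.minAreaRect((P*1000).astype(np.float32))
    m=P.mean(0); 
    a=np.deg2rad(a)
    if h>w: a+=np.pi/2; w,h=h,w
    a=(a+np.pi/2)%np.pi-np.pi/2
    print(name,'mean',m.round(4),'size',round(w,1),round(h,1),'longaxis',round(a,3))
    return m,a
def load(f):
    d=np.load(f'pics/{f}.npz'); return d['im'],dict(intrinsics=d['K'],R=d['R'],t=d['t'])
E
python3 - <<'E'
from h import *
im,c=load('w1')
A=(50,95);B=(300,80)
quad(c,[(116,53),(33,99),(222,212),(141,254)],.005,'terminal_pad',3,A)
quad(c,[(357,117),(457,150),(325,277),(421,308)],.005,'blue_pad',3,A)
quad(c,[(234,370),(330,379),(245,515),(337,523)],.005,'round_pad',3,A)
quad(c,[(392,104),(497,90),(398,279),(498,266)],.005,'module_pad',3,B)
quad(c,[(158,154),(239,177),(198,303),(121,281)],.024,'module',3,B)
quad(c,[(50,413),(121,424),(104,518),(34,508)],.005,'bus',3,B)
cr=cv2.resize(im[130:190,240:300,::-1],None,fx=8,fy=8,interpolation=cv2.INTER_CUBIC);cv2.imwrite('pics/w1c.png',cr)
E
```

```text
terminal_pad mean [ 0.4242 -0.3298] size 106.2 62.3 longaxis 0.441
blue_pad mean [ 0.4616 -0.1741] size 106.0 62.4 longaxis -0.334
round_pad mean [ 0.6194 -0.2651] size 106.2 63.0 longaxis -0.107
module_pad mean [0.4203 0.3254] size 106.9 62.3 longaxis 0.129
module mean [0.4429 0.1602] size 78.4 49.8 longaxis -0.277
bus mean [0.6022 0.0995] size 68.8 48.1 longaxis -0.161
```

View pics/w1c.png

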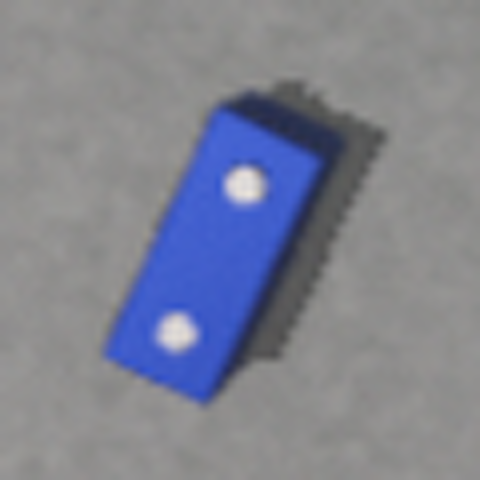

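Run:
```python
from h import *
im,c=load('w1')
quad(c,[(220,105),(325,160),(205,404),(105,352)],.044,'blue',8,(240,130))
go(.443,.160,.10,1.294)
```

```text
blue mean [ 0.4485 -0.0037] size 60.4 24.9 longaxis -0.496
t 2.8 tcp [0.443  0.0931 0.4188] yaw 1.57 q6 -1.63 open 0.998 F [0.4 0.4 0.1]
 turn shares [-0.   2.3  0. ]  shift shares AFTER turn (final axes) [1.29 6.38 0.37]  in present axes [ 1.33  6.38 -0.  ] dq6~ -0.28
```

apply_moves:
  plan: "0 0.9 0 0 0.77 0 1;0 0.9 0 0 0.77 0 1;0 0.9 0 0 0.77 0 1;0.65 0.9 0.18 0 0 0 1;0.64 0.9 0.18 0 0 0 1"

```text
time_s: 3.3
eef_pos: [0.4426, 0.1548, 0.2027]
eef_rot: [-0.564, 0.564, 0.427, -0.426]
wrist_force: [0.7, 0.8, 0.0]
opening: 0.997
```

apply_moves:
  plan: "0 0.9 0 0 0 0 1;0 0.9 0 0 0 0 1;0 0 0 0 0 0 1;0 0 0 0 0 0 1;0 0 0 0 0 0 1"

```text
time_s: 3.8
eef_pos: [0.4453, 0.1534, 0.1165]
eef_rot: [-0.563, 0.565, 0.428, -0.425]
wrist_force: [0.8, 0.8, 0.1]
opening: 1.002
```

Run:
```python
from h import *
go(.443,.160,.014,1.294)
snap('wrist','w2')
```

```text
t 3.8 tcp [0.4453 0.1534 0.1165] yaw 1.295 q6 -1.22 open 1.002 F [0.8 0.8 0.1]
 turn shares [0.04 0.01 0.01]  shift shares AFTER turn (final axes) [0.11 2.05 0.08]  in present axes [0.11 2.05 0.09] dq6~ -0.0
```

View pics/w2.png

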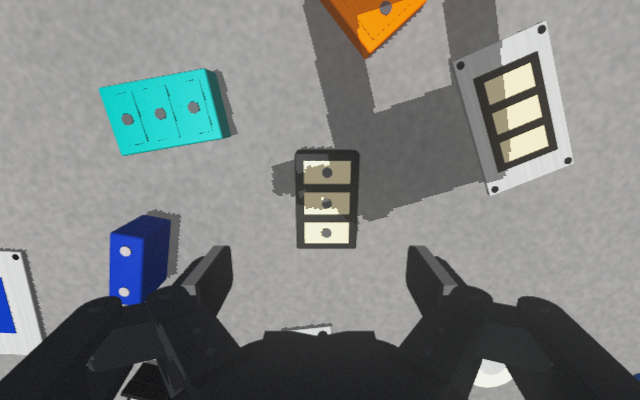

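Run:
```python
from h import *
im,c=load('w2')
quad(c,[(297,150),(358,151),(356,248),(296,248)],.024,'module',1)
o,p,R=state();print(p, R.round(3).tolist(), o['eef_rot'])
c=ctrl.get_calibration('wrist');C=-c['R'].T@c['t'];print(R.T@(C-p))
```

```text
module mean [0.4433 0.161 ] size 81.3 50.2 longaxis -0.277
[0.44565389 0.15322134 0.11667402] [[0.273, 0.005, -0.962], [0.962, 0.0, 0.273], [0.002, -1.0, -0.005]] [-0.56311889  0.5651795   0.42794483 -0.42465571]
[ 0.00039104 -0.13229165  0.06860998]
```

apply_moves:
  plan: "0.13 0.5 0.09 0.04 0 0 1;0 0.8 0 0 0 0 1;0 0.55 0 0 0 0 1;0 0.2 0 0 0 0 1;0 0 0 0 0 0 1"

```text
time_s: 4.35
eef_pos: [0.4411, 0.1602, 0.0116]
eef_rot: [0.566, -0.563, -0.425, 0.427]
wrist_force: [-0.7, -0.7, 0.2]
opening: 0.996
```

Run:
```python
from h import *
go(.443,.160,.014,1.294)
```

```text
t 4.35 tcp [0.4411 0.1602 0.0116] yaw 1.293 q6 -1.2 open 0.996 F [-0.7 -0.7  0.2]
 turn shares [-0.04 -0.01  0.  ]  shift shares AFTER turn (final axes) [ 0.01 -0.05 -0.04]  in present axes [ 0.01 -0.05 -0.04] dq6~ 0.0
```

apply_moves:
  plan: "0 -0.04 0 0 0 0 0;0 0 0 0 0 0 0;0 0 0 0 0 0 0;0 0 0 0 0 0 0;0 0 0 0 0 0 0"

```text
time_s: 4.85
eef_pos: [0.4424, 0.1605, 0.0153]
eef_rot: [0.565, -0.564, -0.426, 0.426]
wrist_force: [-0.8, -0.8, 9.5]
opening: 0.57
```

Run:
```python
from h import *
go(.443,.160,.014,1.294)
im,c=snap('wrist','w3')
```

```text
t 4.85 tcp [0.4424 0.1605 0.0153] yaw 1.294 q6 -1.2 open 0.57 F [-0.8 -0.8  9.5]
 turn shares [-0.01 -0.    0.01]  shift shares AFTER turn (final axes) [-0.01  0.03 -0.01]  in present axes [-0.01  0.03 -0.01] dq6~ 0.0
```

View pics/w3.png

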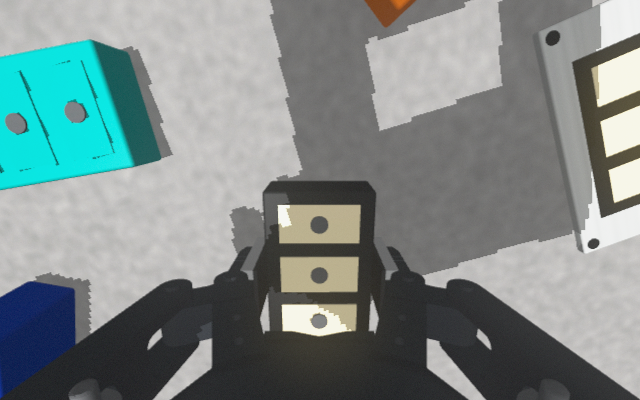

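apply_moves:
  plan: "0 -0.3 0 0 0 0 0;0 -0.7 0 0 -0.8 0 0;0 -0.3 0 0 -0.8 0 0;0 0 0 0 -0.9 0 0;0 0 0 0 -0.88 0 0"

```text
time_s: 5.4
eef_pos: [0.4418, 0.1603, 0.0797]
eef_rot: [-0.467, 0.465, 0.532, -0.532]
wrist_force: [0.1, -0.3, -2.6]
opening: 0.568
```

Run:
```python
from h import *
go(.4203,.3254,.05,1.70)
```

```text
t 5.4 tcp [0.4418 0.1603 0.0797] yaw 1.704 q6 -1.61 open 0.568 F [ 0.1 -0.3 -2.6]
 turn shares [-0.01  0.03  0.01]  shift shares AFTER turn (final axes) [3.33 0.59 0.  ]  in present axes [ 3.33  0.6  -0.01] dq6~ -0.0
```

apply_moves:
  plan: "0.8 0 0 0 0 0 0;0.9 0 0 0 0 0 0;0.9 0.1 0 0 0 0 0;0.73 0.2 0 0 0 0 0;0 0.2 0 0 0 0 0"

```text
time_s: 5.9
eef_pos: [0.4192, 0.3294, 0.0544]
eef_rot: [-0.467, 0.464, 0.533, -0.532]
wrist_force: [0.5, -0.8, -2.6]
opening: 0.566
```

Run:
```python
from h import *
go(.4203,.3254,.0205,1.70)
im,c=snap('wrist','w4')
```

```text
t 5.9 tcp [0.4192 0.3294 0.0544] yaw 1.703 q6 -1.27 open 0.566 F [ 0.5 -0.8 -2.6]
 turn shares [-0.01  0.03  0.03]  shift shares AFTER turn (final axes) [-0.08  0.68 -0.01]  in present axes [-0.09  0.68 -0.01] dq6~ -0.0
```

View pics/w4.png

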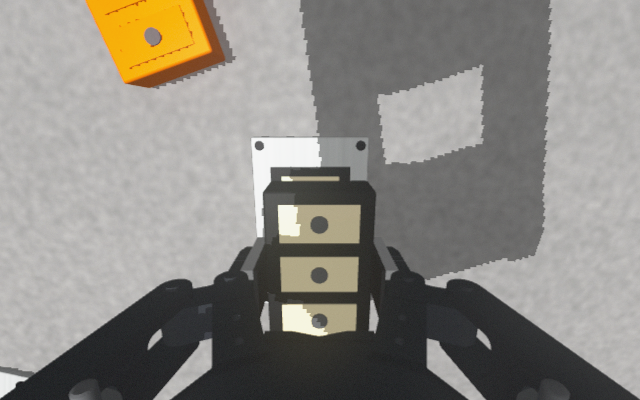

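Run:
```python
from h import *
im,c=load('w4')
a=ray(c,259,146,.005)[:2];b=ray(c,361,146,.005)[:2];m=(a+b)/2;d=(b-a)/np.linalg.norm(b-a);n=np.array([d[1],-d[0]])
print(a,b,np.linalg.norm(b-a),m, m+n*.053,np.arctan2(d[1],d[0]), proj(c,[[.4203,.3254,.005]]))
```

```text
[0.37236461 0.28688945] [0.36410528 0.34894003] 0.06259785329713008 [0.36823495 0.31791474] [0.42077159 0.32490771] 1.703124920310861 [[311.48206301 226.49617206]]
```

apply_moves:
  plan: "-0.09 0.2 0 0 0 0 0;0 0.25 0 0 0 0 0;0 0.15 0 0 0 0 0;0 0.06 0 0 0 0 0;0 0 0 0 0 0 0"

```text
time_s: 6.45
eef_pos: [0.42, 0.32, 0.0205]
eef_rot: [0.469, -0.466, -0.53, 0.532]
wrist_force: [0.1, -0.2, -1.0]
opening: 0.57
```

Run:
```python
from h import *
go(.4203,.3254,.0205,1.70)
```

```text
t 6.45 tcp [0.42   0.32   0.0205] yaw 1.698 q6 -1.28 open 0.57 F [ 0.1 -0.2 -1. ]
 turn shares [-0.04 -0.02  0.01]  shift shares AFTER turn (final axes) [ 0.11  0.   -0.02]  in present axes [ 0.11  0.   -0.02] dq6~ 0.0
```

apply_moves:
  plan: "0 0 0 0 0 0 0;0 0 0 0 0 0 0;0 0 0 0 0 0 0;0 0 0 0 0 0 0;0 0 0 0 0 0 0"

```text
time_s: 6.95
eef_pos: [0.42, 0.3209, 0.0204]
eef_rot: [0.468, -0.465, -0.53, 0.532]
wrist_force: [0.5, -0.5, -2.0]
opening: 0.574
```

Run:
```python
from h import *
go(.4203,.3254,.0205,1.70)
im,c=snap('wrist','w5')
go(.4203,.3254,.0205,1.70)
```

```text
t 6.95 tcp [0.42   0.3209 0.0204] yaw 1.699 q6 -1.28 open 0.574 F [ 0.5 -0.5 -2. ]
 turn shares [-0.04 -0.01  0.02]  shift shares AFTER turn (final axes) [ 0.09 -0.   -0.02]  in present axes [ 0.09 -0.   -0.02] dq6~ 0.0
t 7.0 tcp [0.42   0.321  0.0204] yaw 1.699 q6 -1.28 open 0.57 F [ 0.1 -0.8 -0.2]
 turn shares [-0.04 -0.01  0.02]  shift shares AFTER turn (final axes) [ 0.09 -0.   -0.02]  in present axes [ 0.09 -0.   -0.02] dq6~ 0.0
```

View pics/w5.png

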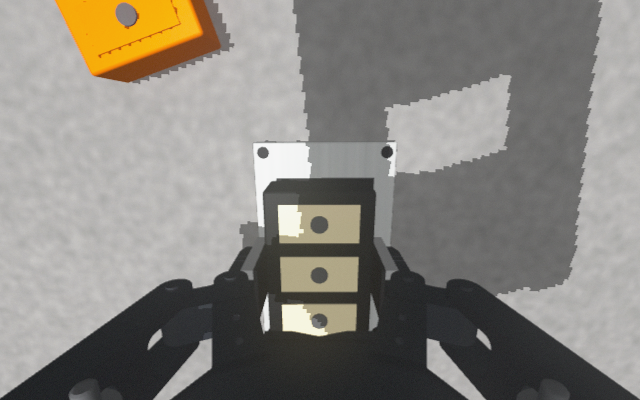

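apply_moves:
  plan: "0.09 0 0 0 0 0 0;0 0.03 0 0 0 0 0;0 0.02 0 0 0 0 0;0 0 0 0 0 0 0;0 0 0 0 0 0 0"

```text
time_s: 7.5
eef_pos: [0.4194, 0.326, 0.0203]
eef_rot: [0.468, -0.465, -0.53, 0.532]
wrist_force: [-9.5, -4.3, 22.7]
opening: 0.571
```

Run:
```python
from h import *
go(.4203,.3254,.0205,1.70)
```

```text
t 7.5 tcp [0.4194 0.326  0.0203] yaw 1.699 q6 -1.27 open 0.571 F [-9.5 -4.3 22.7]
 turn shares [-0.04 -0.    0.02]  shift shares AFTER turn (final axes) [-0.01 -0.   -0.02]  in present axes [-0.01 -0.   -0.02] dq6~ 0.0
```

apply_moves:
  plan: "0 -0.04 0 0 0 0 0.1;0 0 0 0 0 0 0.75;0 0 0 0 0 0 1;0 0 0 0 0 0 1;0 0 0 0 0 0 1"

```text
time_s: 8.0
eef_pos: [0.4192, 0.3253, 0.0197]
eef_rot: [0.469, -0.465, -0.53, 0.532]
wrist_force: [-0.2, -0.1, -0.6]
opening: 1.002
```

apply_moves:
  plan: "0 -0.4 0 0 0 0 1;0 -0.9 0 0 0 0 1;0 -0.9 0 0 0 0 1;0 0 0 0 0 0 1;0 0 0 0 0 0 1"

```text
time_s: 8.5
eef_pos: [0.4207, 0.3256, 0.1311]
eef_rot: [-0.468, 0.466, 0.531, -0.531]
wrist_force: [0.1, -0.7, 0.0]
opening: 1.003
```

Run:
```python
from h import *
im,c=snap('wrist','w6')
go(.4485,-.0037,.15,np.pi/2-.496)
```

```text
t 8.55 tcp [0.4195 0.325  0.1296] yaw 1.699 q6 -1.27 open 0.998 F [ 0.1 -0.3 -0.6]
 turn shares [-0.04  5.2   0.  ]  shift shares AFTER turn (final axes) [-5.51 -0.41 -3.64]  in present axes [-6.59 -0.42  0.27] dq6~ -0.62
```

View pics/w6.png

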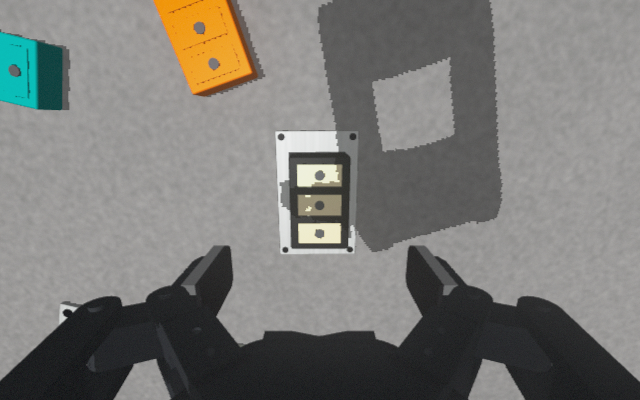

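Run:
```python
from h import *
im,c=load('w6')
quad(c,[(281,137),(353,137),(350,249),(286,250)],.005,'pad',1)
a,_=quad(c,[(289,153),(350,153),(349,248),(292,248)],.029,'module',1)
cv2.imwrite('pics/w6c.png',cv2.resize(im[120:260,260:380,::-1],None,fx=4,fy=4,interpolation=cv2.INTER_CUBIC))
```

```text
pad mean [0.4208 0.3252] size 106.6 62.3 longaxis 0.139
module mean [0.4197 0.3273] size 82.6 49.7 longaxis 0.133
```

View pics/w6c.png

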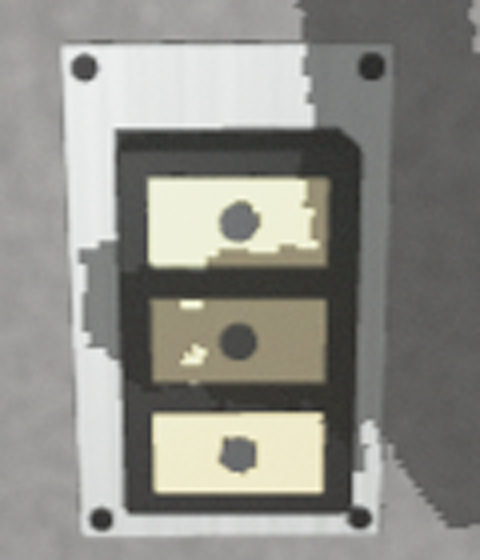

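apply_moves:
  plan: "-0.88 -0.1 -0.25 0 0.74 0 1;-0.88 -0.1 -0.25 0 0.74 0 1;-0.88 -0.1 -0.25 0 0.74 0 1;-0.88 -0.1 -0.25 0 0.74 0 1;-0.88 0 -0.25 0 0.74 0 1"

```text
time_s: 9.05
eef_pos: [0.4706, 0.1024, 0.1481]
eef_rot: [0.575, -0.571, -0.413, 0.416]
wrist_force: [1.3, -1.0, -0.5]
opening: 1.006
```

apply_moves:
  plan: "-0.88 0 -0.25 0 0.74 0 1;-0.88 0 -0.25 0 0.74 0 1;0 0 0 0 0 0 1;0 0 0 0 0 0 1;0 0 0 0 0 0 1"

```text
time_s: 9.55
eef_pos: [0.4627, 0.0139, 0.1481]
eef_rot: [0.609, -0.605, -0.361, 0.365]
wrist_force: [0.2, -0.8, -0.7]
opening: 1.002
```

Run:
```python
from h import *
im,c=snap('wrist','w7')
go(.4485,-.0037,.02,np.pi/2-.496)
```

```text
t 9.6 tcp [0.4629 0.0142 0.1484] yaw 1.079 q6 -1.31 open 0.999 F [-0.2  0.6 -0.6]
 turn shares [-0.06  0.04 -0.01]  shift shares AFTER turn (final axes) [-0.45  2.57  0.08]  in present axes [-0.45  2.57  0.07] dq6~ -0.0
```

View pics/w7.png

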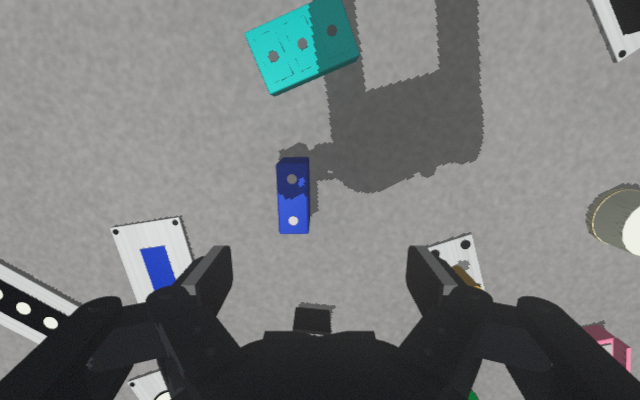

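Run:
```python
from h import *
im,c=load('w7')
a,_=quad(c,[(277,158),(309,157),(309,233),(279,233)],.044,'blue',1)
go(a[0],a[1],.02,np.pi/2-.496)
```

```text
blue mean [ 0.4472 -0.0019] size 65.9 26.0 longaxis -0.501
t 9.6 tcp [0.4629 0.0142 0.1484] yaw 1.079 q6 -1.31 open 0.999 F [-0.2  0.6 -0.6]
 turn shares [-0.06  0.04 -0.01]  shift shares AFTER turn (final axes) [-0.43  2.57  0.12]  in present axes [-0.43  2.57  0.11] dq6~ -0.0
```

apply_moves:
  plan: "-0.44 0.5 0.1 -0.04 0 0 1;0 0.9 0 0 0 0 1;0 0.75 0 0 0 0 1;0 0.4 0 0 0 0 1;0 0 0 0 0 0 1"

```text
time_s: 10.1
eef_pos: [0.4456, -0.0019, 0.0189]
eef_rot: [0.608, -0.605, -0.362, 0.366]
wrist_force: [-0.3, 0.2, -0.2]
opening: 0.997
```

apply_moves:
  plan: "0 0 0 0 0 0 0.5;0 0 0 0 0 0 0;0 0 0 0 0 0 0;0 0 0 0 0 0 0;0 0 0 0 0 0 0"

```text
time_s: 10.6
eef_pos: [0.4496, -0.0042, 0.0231]
eef_rot: [-0.606, 0.608, 0.363, -0.363]
wrist_force: [-0.8, 1.9, 7.2]
opening: 0.291
```

Run:
```python
from h import *
im,c=snap('wrist','w8')
go(.4616,-.1741,.10,np.pi/2-.334)
```

```text
t 10.65 tcp [ 0.4496 -0.0042  0.0231] yaw 1.078 q6 -1.35 open 0.296 F [-1.8  0.5  6.9]
 turn shares [ 0.02 -1.33 -0.  ]  shift shares AFTER turn (final axes) [-3.13 -1.54 -1.34]  in present axes [-2.88 -1.53 -1.82] dq6~ 0.16
```

View pics/w8.png

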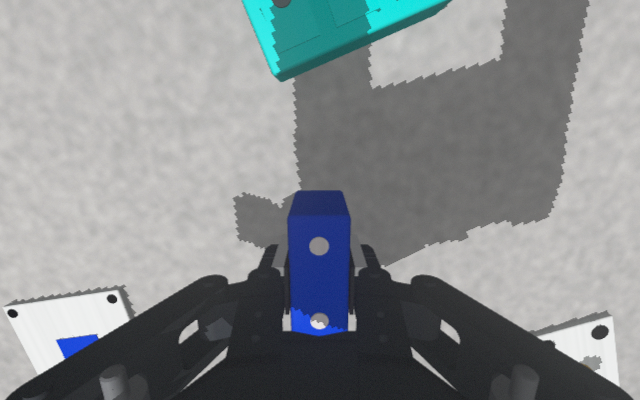

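Run:
```python
from h import *
im,c=load('w8')
o,p,R=state()
for uv in((319,246),(319,321)):
    print(R.T@(ray(c,*uv,.044)-p))
```

```text
[ 0.00024286 -0.02095686  0.01775745]
[ 0.00024995 -0.02087305 -0.01871081]
```

apply_moves:
  plan: "0 -0.3 0 0 0 0 0;0 -0.7 0 0 -0.66 0 0;-0.8 -0.5 -0.34 0 -0.66 0 0;-0.8 0 -0.34 0 0 0 0;-0.8 0 -0.34 0 0 0 0"

```text
time_s: 11.15
eef_pos: [0.4546, -0.1356, 0.0986]
eef_rot: [-0.575, 0.577, 0.41, -0.41]
wrist_force: [-0.5, 0.9, -1.3]
opening: 0.292
```

apply_moves:
  plan: "-0.7 0 -0.32 0 0 0 0;0 0 0 0 0 0 0;0 0.3 0 0 0 0 0;0 0.3 0 0 0 0 0;0 0 0 0 0 0 0"

```text
time_s: 11.65
eef_pos: [0.4557, -0.1709, 0.0652]
eef_rot: [0.578, -0.575, -0.409, 0.41]
wrist_force: [0.3, 0.0, -1.3]
opening: 0.293
```

Run:
```python
from h import *
im,c=snap('wrist','w9')
go(.4616,-.1741,.028,np.pi/2-.334)
print(proj(c,[[.4616,-.1741,.005]]))
```

```text
t 11.7 tcp [ 0.4564 -0.1713  0.0662] yaw 1.236 q6 -1.84 open 0.294 F [ 0.8  0.1 -0.3]
 turn shares [-0.02 -0.01 -0.  ]  shift shares AFTER turn (final axes) [-0.02  0.76 -0.12]  in present axes [-0.02  0.76 -0.12] dq6~ 0.0
[[316.90621185 229.69794804]]
```

View pics/w9.png

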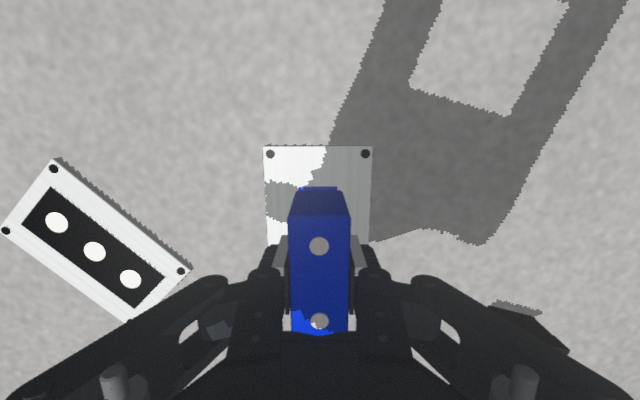

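apply_moves:
  plan: "-0.02 0.2 -0.12 0 0 0 0;0 0.3 0 0 0 0 0;0 0.2 0 0 0 0 0;0 0 0 0 0 0 0;0 0 0 0 0 0 0"

```text
time_s: 12.2
eef_pos: [0.4629, -0.1752, 0.0323]
eef_rot: [-0.576, 0.576, 0.409, -0.41]
wrist_force: [0.7, -0.6, -1.0]
opening: 0.299
```

Run:
```python
from h import *
go(.4616,-.1741,.028,np.pi/2-.334)
```

```text
t 12.2 tcp [ 0.4629 -0.1752  0.0323] yaw 1.236 q6 -1.84 open 0.299 F [ 0.7 -0.6 -1. ]
 turn shares [-0.   -0.   -0.01]  shift shares AFTER turn (final axes) [0.01 0.09 0.03]  in present axes [0.01 0.09 0.03] dq6~ 0.0
```

apply_moves:
  plan: "0 0.04 0.02 0 0 0 0;0 0.03 0 0 0 0 0;0 0.02 0 0 0 0 0;0 0 0 0 0 0 0;0 0 0 0 0 0 0"

```text
time_s: 12.7
eef_pos: [0.462, -0.1751, 0.0282]
eef_rot: [-0.576, 0.577, 0.409, -0.41]
wrist_force: [-1.8, 1.3, 5.5]
opening: 0.295
```

apply_moves:
  plan: "0 0 0 0 0 0 0.35;0 0 0 0 0 0 0.7;0 0 0 0 0 0 1;0 0 0 0 0 0 1;0 -0.3 0 0 0 0 1"

```text
time_s: 13.2
eef_pos: [0.4604, -0.1741, 0.041]
eef_rot: [0.577, -0.575, -0.409, 0.41]
wrist_force: [0.6, 0.0, -0.6]
opening: 0.994
```

apply_moves:
  plan: "0 -0.8 0 0 0 0 1;0 -1 0 0 0 0 1;0 -0.9 0 0 0 0 1;0 0 0 0 0 0 1;0 0 0 0 0 0 1"

```text
time_s: 13.7
eef_pos: [0.4626, -0.1753, 0.1786]
eef_rot: [-0.575, 0.578, 0.41, -0.41]
wrist_force: [-0.2, 0.1, -1.2]
opening: 1.001
```

Run:
```python
from h import *
im,c=snap('wrist','w10')
go(.5,-.075,.20,None)
```

```text
t 13.75 tcp [ 0.4616 -0.1746  0.177 ] yaw 1.236 q6 -1.84 open 1.0 F [-0.6 -0.1 -0.8]
 turn shares [-0.   -0.   -0.01]  shift shares AFTER turn (final axes) [ 2.13 -0.46 -0.07]  in present axes [ 2.13 -0.46 -0.07] dq6~ 0
```

View pics/w10.png

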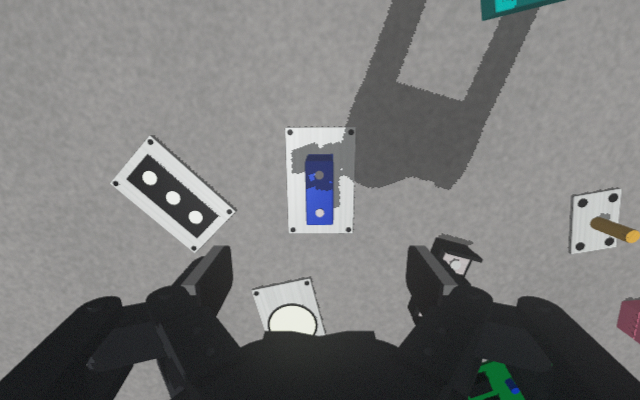

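Run:
```python
from h import *
im,c=load('w10')
a,_=quad(c,[(290,133),(350,133),(351,230),(293,230)],.005,'pad',1)
a,_=quad(c,[(306,155),(333,155),(332,224),(307,224)],.049,'blue',1)
go(.61,-.075,.18,1.07)
```

```text
pad mean [ 0.4627 -0.173 ] size 106.2 64.9 longaxis -0.33
blue mean [ 0.459  -0.1734] size 65.4 24.1 longaxis -0.334
t 13.75 tcp [ 0.4616 -0.1746  0.177 ] yaw 1.236 q6 -1.84 open 1.0 F [-0.6 -0.1 -0.8]
 turn shares [-0.    1.38 -0.01]  shift shares AFTER turn (final axes) [ 3.17 -0.06 -1.65]  in present axes [ 2.86 -0.06 -2.15] dq6~ -0.17
```

apply_moves:
  plan: "0 0 0 0 0.69 0 1;0 0 0 0 0.69 0 1;0.8 0 -0.41 0 0 0 1;0.8 0 -0.41 0 0 0 1;0.8 0 -0.41 0 0 0 1"

```text
time_s: 14.25
eef_pos: [0.5732, -0.0979, 0.1747]
eef_rot: [0.609, -0.608, -0.359, 0.361]
wrist_force: [-0.1, 0.3, 0.1]
opening: 1.0
```

apply_moves:
  plan: "0.77 0 -0.41 0 0 0 1;0 0 0 0 0 0 1;0 0 0 0 0 0 1;0 0 0 0 0 0 1;0 0 0 0 0 0 1"

```text
time_s: 14.75
eef_pos: [0.6087, -0.0758, 0.1765]
eef_rot: [0.609, -0.608, -0.36, 0.361]
wrist_force: [-0.6, 0.4, 0.4]
opening: 0.998
```

Run:
```python
from h import *
im,c=snap('wrist','w11')
go(.61,-.075,.18,1.07)
cv2.imwrite('pics/w11c.png',cv2.resize(im[100:300,220:420,::-1],None,fx=3,fy=3,interpolation=cv2.INTER_CUBIC))
```

```text
t 14.8 tcp [ 0.609  -0.0759  0.177 ] yaw 1.069 q6 -1.39 open 1.001 F [-0.8  0.3  0.3]
 turn shares [-0.01 -0.01 -0.01]  shift shares AFTER turn (final axes) [ 0.02 -0.06 -0.01]  in present axes [ 0.02 -0.06 -0.01] dq6~ 0.0
```

View pics/w11c.png

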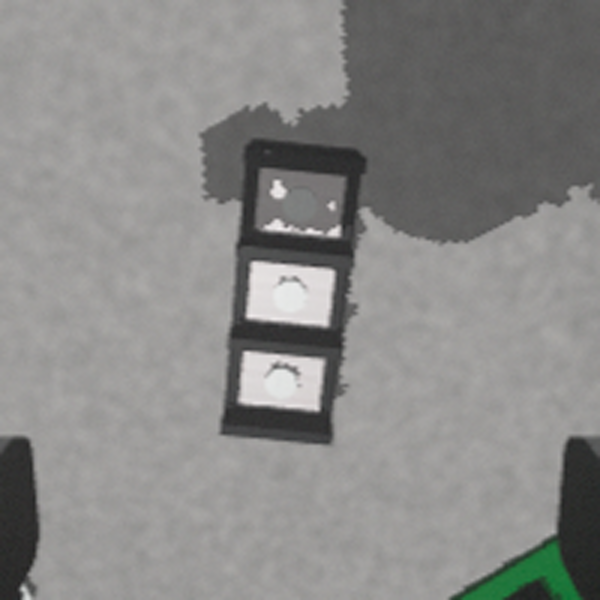

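View pics/w11.png

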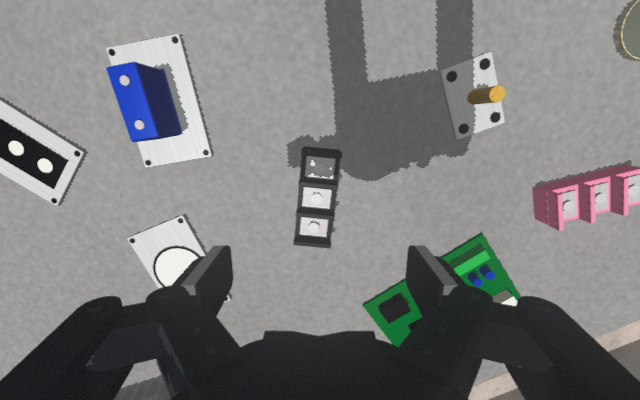

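Run:
```python
from h import *
im,c=load('w11')
f=lambda u,v,z: ray(c,(u+.5)/3-.5+220,(v+.5)/3-.5+100,z)[:2]
s=[f(303,203,.025),f(290,294,.025),f(283,380,.025)];print(s, np.linalg.norm(s[2]-s[0]),np.arctan2(*(s[0]-s[2])[::-1]))
quad(c,[(247,148),(365,158),(331,443),(221,434)],.036,'tb',3,(220,100))
print('board corner',ray(c,363,303,0.002),ray(c,482,234,.002))
```

```text
[array([ 0.58967523, -0.06348678]), array([ 0.614535  , -0.08203131]), array([ 0.64025184, -0.09896516])] 0.061779518649169016 2.529875412645264
tb mean [ 0.6145 -0.0817] size 96.6 37.3 longaxis -0.601
board corner [ 0.76220437 -0.09940871  0.002     ] [0.74638175 0.05772595 0.002     ]
```

Run:
```python
from h import *
go(.6145,-.0818,.014,.966)
```

```text
t 14.8 tcp [ 0.609  -0.0759  0.177 ] yaw 1.069 q6 -1.39 open 1.001 F [-0.8  0.3  0.3]
 turn shares [-0.    0.86 -0.01]  shift shares AFTER turn (final axes) [-0.03  3.26 -0.16]  in present axes [-0.05  3.26 -0.16] dq6~ -0.1
```

apply_moves:
  plan: "-0.05 0.5 -0.16 0 0.86 0 1;0 1 0 0 0 0 1;0 1 0 0 0 0 1;0 0.5 0 0 0 0 1;0 0.24 0 0 0 0 1"

```text
time_s: 15.3
eef_pos: [0.613, -0.0814, 0.0122]
eef_rot: [0.627, -0.625, -0.327, 0.33]
wrist_force: [-1.0, -0.1, 0.2]
opening: 1.0
```

apply_moves:
  plan: "0 0 0 0 0 0 1;0 0 0 0 0 0 0.5;0 0 0 0 0 0 0;0 0 0 0 0 0 0;0 0 0 0 0 0 0"

```text
time_s: 15.8
eef_pos: [0.6172, -0.0818, 0.0174]
eef_rot: [-0.625, 0.627, 0.329, -0.328]
wrist_force: [2.0, -0.4, 7.6]
opening: 0.427
```

Run:
```python
from h import *
im,c=snap('wrist','w12')
go(.4242,-.3298,.12,np.pi/2+.441)
```

```text
t 15.85 tcp [ 0.6172 -0.0818  0.0174] yaw 0.967 q6 -1.29 open 0.427 F [-0.1  1.   7.9]
 turn shares [ 0.03 -8.7  -0.02]  shift shares AFTER turn (final axes) [-2.84 -2.05  5.61]  in present axes [-6.27 -2.05  0.36] dq6~ 1.04
```

View pics/w12.png

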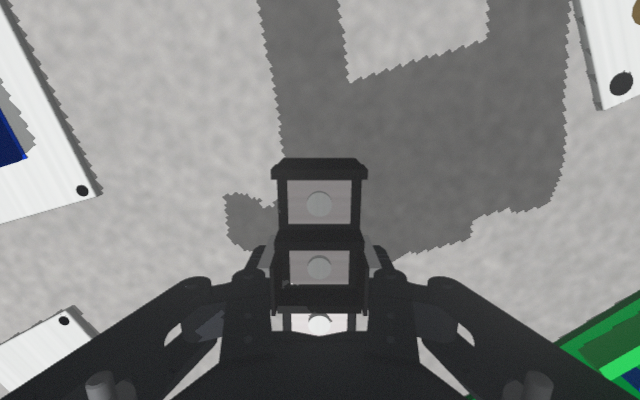

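apply_moves:
  plan: "0 -0.3 0 0 0 0 0;0 -0.8 0 0 0 0 0;0 -0.8 0 0 -0.9 0 0;0 -0.2 0 0 -0.9 0 0;0 0 0 0 -0.9 0 0"

```text
time_s: 16.35
eef_pos: [0.6177, -0.0817, 0.1249]
eef_rot: [-0.562, 0.566, 0.428, -0.426]
wrist_force: [0.1, -0.5, 0.2]
opening: 0.426
```

apply_moves:
  plan: "0 0 0 0 -0.9 0 0;0 0 0 0 -0.9 0 0;0 0 0 0 -0.9 0 0;0 0 0 0 -0.9 0 0;0 0 0 0 -0.9 0 0"

```text
time_s: 16.85
eef_pos: [0.6156, -0.0811, 0.1213]
eef_rot: [0.429, -0.43, -0.561, 0.562]
wrist_force: [-0.7, -0.3, -1.6]
opening: 0.428
```

apply_moves:
  plan: "0 0 0 0 -0.9 0 0;0 0 0 0 -0.6 0 0;-0.4 0 0.8 0 0 0 0;-0.4 0 0.8 0 0 0 0;-0.4 0 0.8 0 0 0 0"

```text
time_s: 17.35
eef_pos: [0.5318, -0.1872, 0.1213]
eef_rot: [0.378, -0.379, -0.597, 0.598]
wrist_force: [0.2, -0.1, -0.9]
opening: 0.43
```

apply_moves:
  plan: "-0.4 0 0.8 0 0 0 0;-0.4 0 0.8 0 0 0 0;-0.4 0 0.8 0 0 0 0;-0.4 0 0.8 0 0 0 0;0 0 0 0 0 0 0"

```text
time_s: 17.85
eef_pos: [0.4194, -0.3314, 0.1219]
eef_rot: [0.38, -0.381, -0.595, 0.597]
wrist_force: [0.6, 0.3, -0.4]
opening: 0.431
```

Run:
```python
from h import *
im,c=snap('wrist','w13')
go(.4242,-.3298,.06,np.pi/2+.441)
print(proj(c,[[.4242,-.3298,.005]]))
```

```text
t 17.9 tcp [ 0.4207 -0.3293  0.1217] yaw 2.006 q6 -2.89 open 0.426 F [ 0.5  0.1 -1.6]
 turn shares [-0.   -0.04 -0.01]  shift shares AFTER turn (final axes) [-0.04  1.23 -0.06]  in present axes [-0.04  1.23 -0.06] dq6~ 0.01
[[317.89960062 204.08796151]]
```

View pics/w13.png

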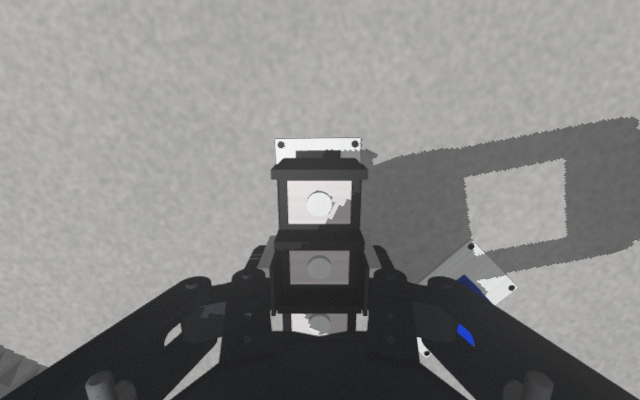

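Run:
```python
from h import *
im,c=load('w12')
C=-c['R'].T@c['t']; # tool frame approx from cam: use ray and expected TCP
p=np.array([.6172,-.0818,.0174]);a=.967
X=np.array([np.cos(a),np.sin(a),0]);Z=np.cross(X,[0,0,-1.])
for uv in((319,204),(319,267),(319,324)):
    q=ray(c,*uv,.025);print((q-p)@X,(q-p)@Z)
```

```text
0.00015967049791092275 0.03199842812631224
0.0001765479212543909 0.0008895793146448699
0.0001938312275451542 -0.030967402134683464
```

apply_moves:
  plan: "-0.04 0.4 -0.06 0 0 0 0;0 0.7 0 0 0 0 0;0 0.5 0 0 0 0 0;0 0.25 0 0 0 0 0;0 0 0 0 0 0 0"

```text
time_s: 18.4
eef_pos: [0.4253, -0.3258, 0.0267]
eef_rot: [-0.38, 0.377, 0.597, -0.597]
wrist_force: [-0.9, 1.9, -1.2]
opening: 0.427
```

Run:
```python
from h import *
im,c=snap('wrist','w14')
go(.4242,-.3298,.0225,np.pi/2+.441)
```

```text
t 18.45 tcp [ 0.426  -0.3269  0.0281] yaw 2.012 q6 -2.89 open 0.428 F [ 0.4 -0.2 -1. ]
 turn shares [-0.01  0.    0.  ]  shift shares AFTER turn (final axes) [-0.04  0.11  0.06]  in present axes [-0.04  0.11  0.06] dq6~ -0.0
```

View pics/w14.png

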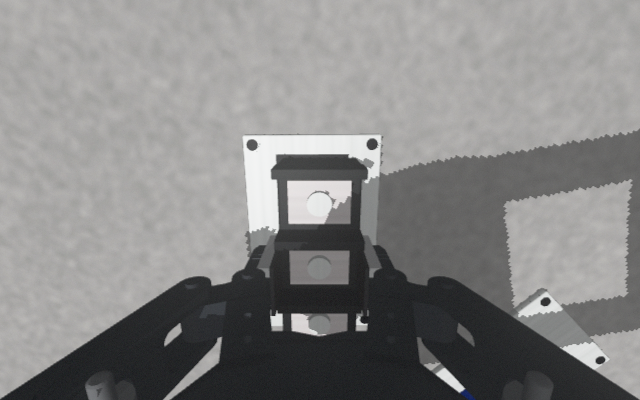

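apply_moves:
  plan: "-0.05 0.05 0.05 0 0 0 0;0 0.05 0 0 0 0 0;0 0.02 0 0 0 0 0;0 0 0 0 0 0 0;0 0 0 0 0 0 0"

```text
time_s: 18.95
eef_pos: [0.4246, -0.3315, 0.0226]
eef_rot: [0.378, -0.379, -0.597, 0.598]
wrist_force: [-0.5, -0.1, 0.1]
opening: 0.427
```

Run:
```python
from h import *
im,c=snap('wrist','w15')
go(.4242,-.3298,.0225,np.pi/2+.441)
```

```text
t 19.0 tcp [ 0.4246 -0.3315  0.0225] yaw 2.011 q6 -2.89 open 0.428 F [ 0.1 -0.6  0.6]
 turn shares [-0.01 -0.01 -0.01]  shift shares AFTER turn (final axes) [ 0.03  0.   -0.01]  in present axes [ 0.03  0.   -0.01] dq6~ 0.0
```

View pics/w15.png

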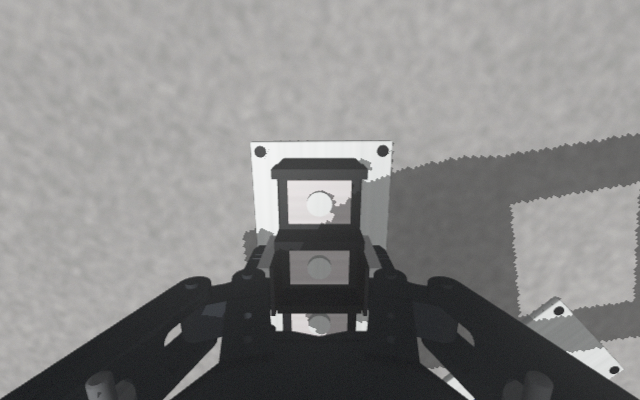

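apply_moves:
  plan: "0 0.02 0 0 0 0 0;0 0 0 0 0 0 0.5;0 0 0 0 0 0 0.75;0 0 0 0 0 0 1;0 0 0 0 0 0 1"

```text
time_s: 19.5
eef_pos: [0.4244, -0.3311, 0.021]
eef_rot: [0.379, -0.379, -0.597, 0.597]
wrist_force: [0.2, 1.5, -0.2]
opening: 0.978
```

apply_moves:
  plan: "0 -0.4 0 0 0 0 1;0 -0.9 0 0 0 0 1;0 -0.9 0 0 0 0 1;0 -0.6 0 0 0 0 1;0 0 0 0 0 0 1"

```text
time_s: 20.0
eef_pos: [0.4267, -0.3335, 0.1665]
eef_rot: [0.375, -0.382, -0.596, 0.599]
wrist_force: [-0.0, 0.3, 0.6]
opening: 0.999
```

Run:
```python
from h import *
im,c=snap('wrist','w16')
go(.616,.264,.16,np.pi/2)
```

```text
t 20.05 tcp [ 0.4257 -0.3324  0.1637] yaw 2.011 q6 -2.89 open 1.0 F [ 0.   0.  -0.1]
 turn shares [ 0.02  3.67 -0.05]  shift shares AFTER turn (final axes) [11.93  0.07 -3.81]  in present axes [ 9.17  0.02 -8.53] dq6~ -0.44
```

View pics/w16.png

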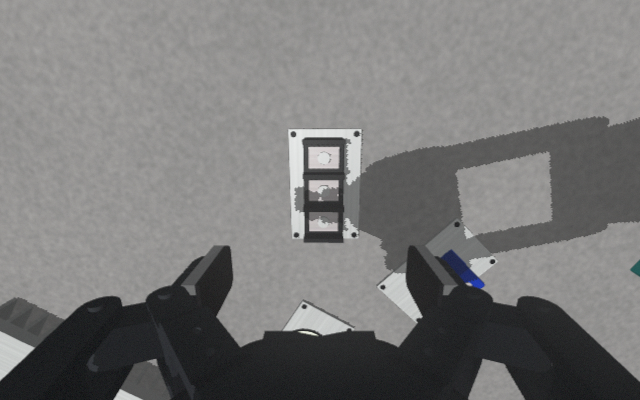

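apply_moves:
  plan: "0 0 0 0 0.92 0 1;0 0 0 0 0.92 0 1;0 0 0 0 0.92 0 1;0 0 0 0 0.91 0 1;0.6 0 -0.2 0 0 0 1"

```text
time_s: 20.55
eef_pos: [0.4333, -0.3026, 0.1594]
eef_rot: [0.502, -0.501, -0.498, 0.499]
wrist_force: [0.9, 0.3, 0.1]
opening: 1.001
```

apply_moves:
  plan: "0.95 0 -0.3 0 0 0 1;0.95 0 -0.3 0 0 0 1;0.95 0 -0.3 0 0 0 1;0.95 0 -0.3 0 0 0 1;0.95 0 -0.3 0 0 0 1"

```text
time_s: 21.05
eef_pos: [0.5086, -0.0612, 0.159]
eef_rot: [0.501, -0.499, -0.499, 0.501]
wrist_force: [0.7, -0.0, -0.1]
opening: 0.999
```

apply_moves:
  plan: "0.95 0 -0.3 0 0 0 1;0.95 0 -0.3 0 0 0 1;0.95 0 -0.3 0 0 0 1;0.95 0 -0.3 0 0 0 1;0.95 0 -0.3 0 0 0 1"

```text
time_s: 21.55
eef_pos: [0.5836, 0.176, 0.1583]
eef_rot: [0.501, -0.499, -0.499, 0.501]
wrist_force: [-0.4, -1.0, -0.3]
opening: 1.002
```

Run:
```python
from h import *
go(.616,.264,.16,np.pi/2)
```

```text
t 21.55 tcp [0.5836 0.176  0.1583] yaw 1.571 q6 -1.47 open 1.002 F [-0.4 -1.  -0.3]
 turn shares [-0.03  0.   -0.01]  shift shares AFTER turn (final axes) [ 1.76 -0.03 -0.65]  in present axes [ 1.76 -0.04 -0.65] dq6~ -0.0
```

apply_moves:
  plan: "0.85 0 -0.32 0 0 0 1;0.9 0 -0.32 0 0 0 1;0 0 0 0 0 0 1;0 0 0 0 0 0 1;0 0 0 0 0 0 1"

```text
time_s: 22.05
eef_pos: [0.6155, 0.2604, 0.1588]
eef_rot: [0.5, -0.5, -0.499, 0.501]
wrist_force: [0.5, -0.9, 0.7]
opening: 1.005
```

Run:
```python
from h import *
im,c=snap('wrist','w17')
go(.616,.264,.16,np.pi/2)
cv2.imwrite('pics/w17c.png',cv2.resize(im[100:300,220:420,::-1],None,fx=3,fy=3,interpolation=cv2.INTER_CUBIC))
```

```text
t 22.1 tcp [0.6158 0.2601 0.1594] yaw 1.57 q6 -1.35 open 0.995 F [-0.1 -0.7 -0. ]
 turn shares [-0.02 -0.01 -0.01]  shift shares AFTER turn (final axes) [ 0.08 -0.01 -0.  ]  in present axes [ 0.08 -0.01 -0.  ] dq6~ 0.0
```

View pics/w17c.png

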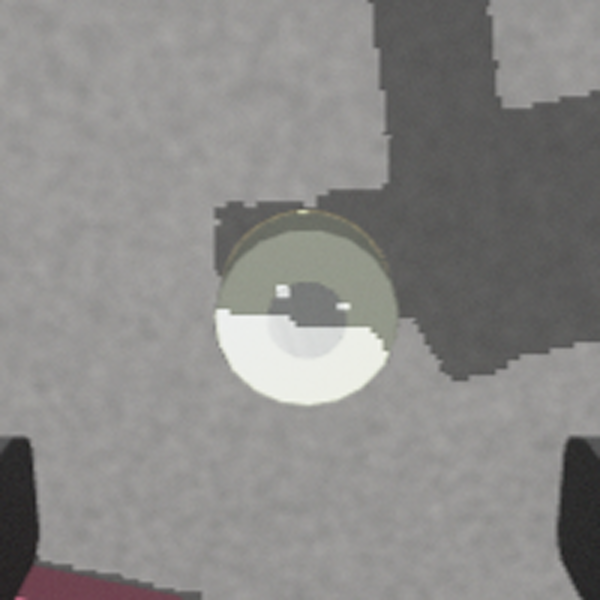

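Run:
```python
from h import *
im,c=load('w17')
f=lambda u,v,z: ray(c,(u+.5)/3-.5+220,(v+.5)/3-.5+100,z)[:2]
print(f(216,318,.038),f(398,318,.038),f(307,230,.038),f(307,405,.038))
a=(f(216,318,.038)+f(398,318,.038)+f(307,230,.038)+f(307,405,.038))/4;print(a,f(307,320,.038))
go(a[0],a[1],.018,np.pi/2)
```

```text
[0.62269023 0.23604338] [0.62267244 0.29084504] [0.59579025 0.26338468] [0.65077433 0.26351987]
[0.62298181 0.26344824] [0.62330984 0.26345234]
t 22.1 tcp [0.6158 0.2601 0.1594] yaw 1.57 q6 -1.35 open 0.995 F [-0.1 -0.7 -0. ]
 turn shares [-0.02 -0.01 -0.01]  shift shares AFTER turn (final axes) [ 0.07  2.83 -0.14]  in present axes [ 0.07  2.83 -0.15] dq6~ 0.0
```

apply_moves:
  plan: "0.07 0.4 -0.14 0 0 0 1;0 1 0 0 0 0 1;0 0.9 0 0 0 0 1;0 0.5 0 0 0 0 1;0 0 0 0 0 0 1"

```text
time_s: 22.6
eef_pos: [0.6195, 0.2622, 0.0154]
eef_rot: [0.502, -0.499, -0.496, 0.503]
wrist_force: [-0.4, -0.0, -0.3]
opening: 1.002
```

apply_moves:
  plan: "0 0 0 0 0 0 0.8;0 0 0 0 0 0 0;0 0 0 0 0 0 0;0 0 0 0 0 0 0;0 0 0 0 0 0 0"

```text
time_s: 23.1
eef_pos: [0.6259, 0.265, 0.024]
eef_rot: [-0.499, 0.501, 0.501, -0.499]
wrist_force: [-1.1, -1.5, 6.5]
opening: 0.639
```

Run:
```python
from h import *
im,c=snap('wrist','w18')
go(.6194,-.2651,.12,None)
```

```text
t 23.15 tcp [0.6259 0.2651 0.024 ] yaw 1.571 q6 -1.34 open 0.635 F [-0.  -1.3  6.9]
 turn shares [ 0.04  0.   -0.  ]  shift shares AFTER turn (final axes) [-10.6   -1.92   0.13]  in present axes [-10.6   -1.92   0.12] dq6~ 0
```

View pics/w18.png

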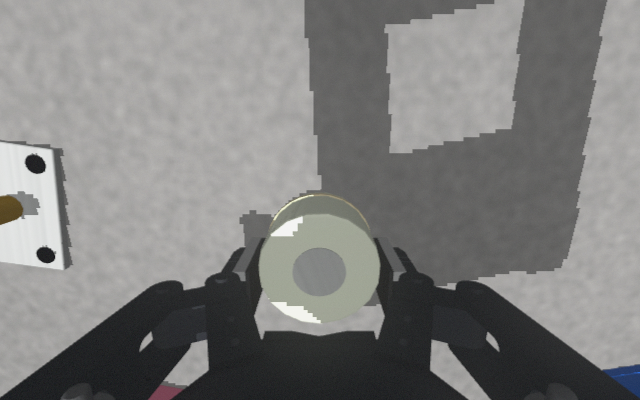

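apply_moves:
  plan: "0 -0.3 0 0 0 0 0;0 -0.8 0 0 0 0 0;0 -0.8 0 0 0 0 0;-0.5 -0.1 0 0 0 0 0;-0.9 0 0 0 0 0 0"

```text
time_s: 23.65
eef_pos: [0.6251, 0.1973, 0.1253]
eef_rot: [-0.497, 0.5, 0.503, -0.499]
wrist_force: [0.4, -0.8, -1.9]
opening: 0.629
```

apply_moves:
  plan: "-0.95 0 0 0 0 0 0;-0.95 0 0 0 0 0 0;-0.95 0 0 0 0 0 0;-0.95 0 0 0 0 0 0;-0.95 0 0 0 0 0 0"

```text
time_s: 24.15
eef_pos: [0.6234, -0.0442, 0.1224]
eef_rot: [-0.499, 0.5, 0.5, -0.5]
wrist_force: [0.5, -0.1, -0.9]
opening: 0.634
```

apply_moves:
  plan: "-0.95 0 0 0 0 0 0;-0.95 0 0 0 0 0 0;-0.9 0 0.1 0 0 0 0;-0.9 0 0 0 0 0 0;-0.5 0 0 0 0 0 0"

```text
time_s: 24.65
eef_pos: [0.6182, -0.2565, 0.1227]
eef_rot: [-0.5, 0.502, 0.499, -0.5]
wrist_force: [-0.0, -0.5, -0.4]
opening: 0.636
```

Run:
```python
from h import *
im,c=load('w18')
print(ray(c,319,271,.038))
go(.6194,-.2651,.12,None)
```

```text
[0.62362429 0.26561236 0.038     ]
t 24.65 tcp [ 0.6182 -0.2565  0.1227] yaw 1.568 q6 -2.14 open 0.636 F [-0.  -0.5 -0.4]
 turn shares [ 0.01  0.   -0.02]  shift shares AFTER turn (final axes) [-0.17  0.05 -0.02]  in present axes [-0.17  0.05 -0.02] dq6~ 0
```

apply_moves:
  plan: "-0.15 0.3 -0.05 0 0 0 0;0 0.6 0 0 0 0 0;0 0.3 0 0 0 0 0;0 0 0 0 0 0 0;0 0 0 0 0 0 0"

```text
time_s: 25.15
eef_pos: [0.6211, -0.2589, 0.061]
eef_rot: [0.5, -0.499, -0.5, 0.501]
wrist_force: [0.9, -0.3, -0.0]
opening: 0.637
```

Run:
```python
from h import *
im,c=snap('wrist','w19')
go(.6217,-.2656,.029,None)
print(proj(c,[[.6194,-.2651,.005]]))
```

```text
t 25.2 tcp [ 0.6217 -0.2595  0.062 ] yaw 1.572 q6 -2.14 open 0.634 F [-0.3 -1.  -1. ]
 turn shares [ 0.01  0.   -0.01]  shift shares AFTER turn (final axes) [-0.12  0.66  0.  ]  in present axes [-0.12  0.66  0.  ] dq6~ 0
[[309.20286268 220.06313558]]
```

View pics/w19.png

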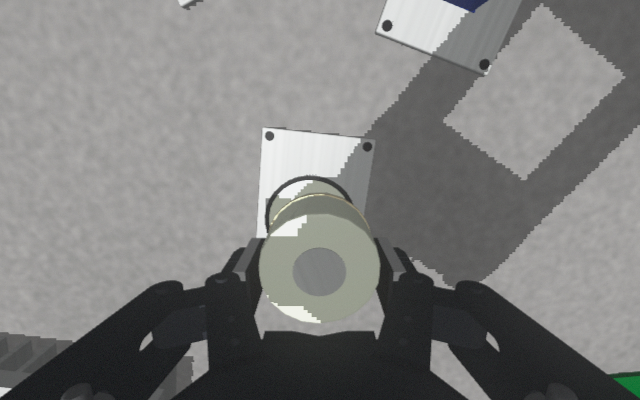

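Run:
```python
from h import *
im,c=load('w19')
a=ray(c,269,135,.005)[:2];b=ray(c,367,146,.005)[:2];m=(a+b)/2;d=(b-a)/np.linalg.norm(b-a);n=np.array([d[1],-d[0]])
print(np.linalg.norm(b-a), m+n*.053)
```

```text
0.06239206581672705 [ 0.61881385 -0.26471886]
```

apply_moves:
  plan: "-0.1 0.2 0 0 0 0 0;0 0.25 0 0 0 0 0;0 0.12 0 0 0 0 0;0 0 0 0 0 0 0;0 0 0 0 0 0 0"

```text
time_s: 25.7
eef_pos: [0.6207, -0.265, 0.032]
eef_rot: [0.5, -0.5, -0.5, 0.5]
wrist_force: [-0.4, 0.3, -1.0]
opening: 0.635
```

Run:
```python
from h import *
go(.6217,-.2656,.029,None)
```

```text
t 25.7 tcp [ 0.6207 -0.265   0.032 ] yaw 1.571 q6 -2.15 open 0.635 F [-0.4  0.3 -1. ]
 turn shares [-0.01 -0.   -0.  ]  shift shares AFTER turn (final axes) [-0.01  0.06 -0.02]  in present axes [-0.01  0.06 -0.02] dq6~ 0
```

apply_moves:
  plan: "0 0.04 0 0 0 0 0;0 0.03 0 0 0 0 0;0 0 0 0 0 0 0;0 0 0 0 0 0 0;0 0 0 0 0 0 0"

```text
time_s: 26.2
eef_pos: [0.621, -0.2651, 0.0291]
eef_rot: [0.5, -0.5, -0.5, 0.5]
wrist_force: [-0.7, -0.1, -1.1]
opening: 0.631
```

apply_moves:
  plan: "0 0.02 0 0 0 0 0;0 0.02 0 0 0 0 0;0 0 0 0 0 0 0;0 0 0 0 0 0 0;0 0 0 0 0 0 0"

```text
time_s: 26.7
eef_pos: [0.621, -0.2652, 0.029]
eef_rot: [0.5, -0.5, -0.5, 0.5]
wrist_force: [-6.7, 2.6, 12.0]
opening: 0.636
```

Contact; release and withdraw.

apply_moves:
  plan: "0 -0.01 0 0 0 0 0.65;0 0 0 0 0 0 0.8;0 0 0 0 0 0 1;0 0 0 0 0 0 1;0 -0.3 0 0 0 0 1"

```text
time_s: 27.2
eef_pos: [0.6192, -0.264, 0.0403]
eef_rot: [0.502, -0.498, -0.499, 0.501]
wrist_force: [0.2, 1.0, -0.8]
opening: 0.999
```

apply_moves:
  plan: "0 -0.8 0 0 0 0 1;0 -1 0 0 0 0 1;0 -0.9 0 0 0 0 1;0 0 0 0 0 0 1;0 0 0 0 0 0 1"

```text
time_s: 27.7
eef_pos: [0.6221, -0.2656, 0.1806]
eef_rot: [-0.498, 0.502, 0.5, -0.5]
wrist_force: [0.0, 0.1, -0.1]
opening: 1.002
```

Run:
```python
from h import *
im,c=snap('wrist','w20')
go(.58,.0995,.18,None)
cv2.imwrite('pics/w20c.png',cv2.resize(im[100:300,220:420,::-1],None,fx=3,fy=3,interpolation=cv2.INTER_CUBIC))
```

```text
t 27.75 tcp [ 0.6209 -0.265   0.1782] yaw 1.571 q6 -2.15 open 1.002 F [-0.6  0.2 -1.1]
 turn shares [ 0.    0.   -0.01]  shift shares AFTER turn (final axes) [ 7.29 -0.04  0.82]  in present axes [ 7.29 -0.05  0.82] dq6~ 0
```

View pics/w20c.png

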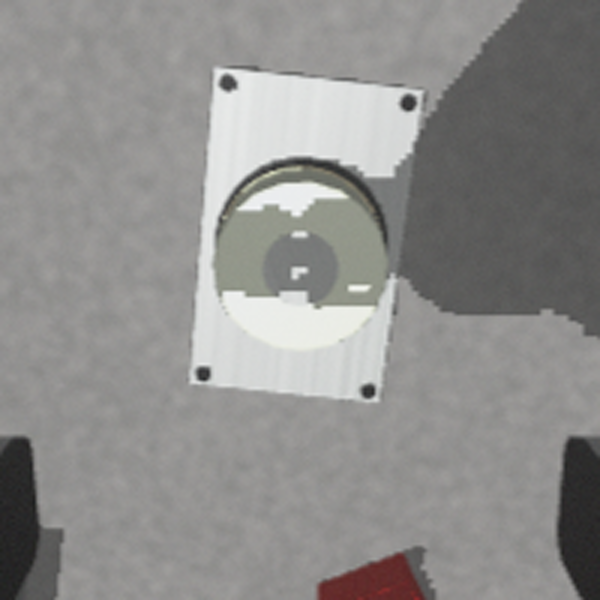

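Run:
```python
from h import *
im,c=load('w20')
f=lambda u,v,z: ray(c,(u+.5)/3-.5+220,(v+.5)/3-.5+100,z)[:2]
print('cap',(f(215,266,.043)+f(388,266,.043)+f(301,180,.043)+f(301,350,.043))/4,f(301,267,.043))
quad(c,[(228,82),(408,103),(203,374),(368,390)],.005,'pad',3,(220,100))
```

```text
cap [ 0.61826937 -0.26454074] [ 0.61838328 -0.26461437]
pad mean [ 0.6191 -0.2645] size 106.5 62.0 longaxis -0.109
```

apply_moves:
  plan: "0.8 -0.1 0.1 0 0 0 1;0.9 0 0.1 0 0 0 1;0.9 0 0.1 0 0 0 1;0.95 0 0.1 0 0 0 1;0.95 0 0.1 0 0 0 1"

```text
time_s: 28.25
eef_pos: [0.5942, -0.0381, 0.1801]
eef_rot: [0.501, -0.499, -0.499, 0.501]
wrist_force: [1.2, 1.0, 0.2]
opening: 1.003
```

apply_moves:
  plan: "0.95 0 0.1 0 0 0 1;0.95 0 0.1 0 0 0 1;0.9 0 0.1 0 0 0 1;0 0 0 0 0 0 1;0 0 0 0 0 0 1"

```text
time_s: 28.75
eef_pos: [0.5797, 0.101, 0.1804]
eef_rot: [0.5, -0.499, -0.499, 0.502]
wrist_force: [-0.2, -0.4, -0.5]
opening: 0.998
```

Run:
```python
from h import *
im,c=snap('wrist','w21')
go(.6022,.0995,.18,None)
cv2.imwrite('pics/w21c.png',cv2.resize(im[100:300,220:420,::-1],None,fx=3,fy=3,interpolation=cv2.INTER_CUBIC))
```

```text
t 28.8 tcp [0.5802 0.0998 0.1807] yaw 1.572 q6 -1.6 open 1.001 F [-0.3 -0.1 -0.2]
 turn shares [-0.03 -0.   -0.01]  shift shares AFTER turn (final axes) [-0.01  0.01 -0.44]  in present axes [-0.01  0.01 -0.44] dq6~ 0
```

View pics/w21c.png

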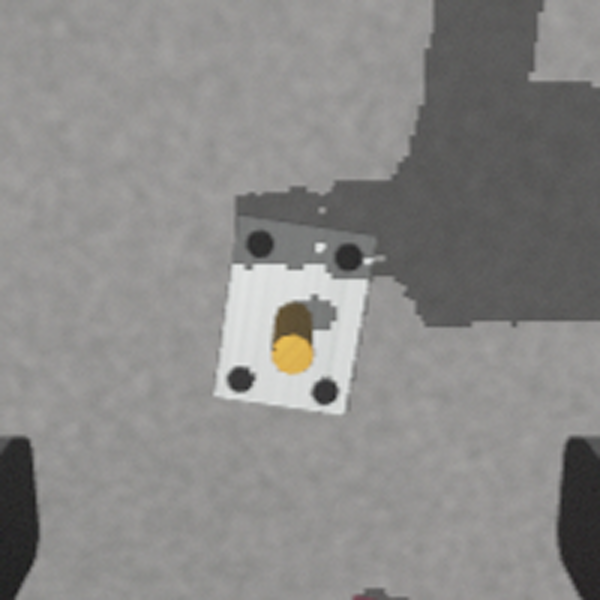

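Run:
```python
from h import *
im,c=load('w21')
f=lambda u,v,z: ray(c,(u+.5)/3-.5+220,(v+.5)/3-.5+100,z)[:2]
print('post',f(293,354,.045))
a,_=quad(c,[(237,215),(376,237),(346,414),(215,396)],.005,'bus',3,(220,100))
go(a[0],a[1],.026,np.pi/2)
```

```text
post [0.60328377 0.09983379]
bus mean [0.6031 0.0997] size 69.5 50.1 longaxis -0.139
t 28.8 tcp [0.5802 0.0998 0.1807] yaw 1.572 q6 -1.6 open 1.001 F [-0.3 -0.1 -0.2]
 turn shares [-0.03  0.01 -0.01]  shift shares AFTER turn (final axes) [-0.    3.09 -0.46]  in present axes [ 0.    3.09 -0.47] dq6~ -0.0
```

apply_moves:
  plan: "0 0 -0.46 0 0 0 1;0 0.9 0 0 0 0 1;0 1 0 0 0 0 1;0 0.8 0 0 0 0 1;0 0.3 0 0 0 0 0.6"

```text
time_s: 29.3
eef_pos: [0.6003, 0.0978, 0.0268]
eef_rot: [0.503, -0.499, -0.497, 0.502]
wrist_force: [-1.1, 0.1, -0.6]
opening: 0.859
```

apply_moves:
  plan: "0 0 0 0 0 0 0.4;0 0 0 0 0 0 0;0 0 0 0 0 0 0;0 0 0 0 0 0 0;0 0 0 0 0 0 0"

```text
time_s: 29.8
eef_pos: [0.6059, 0.0997, 0.0347]
eef_rot: [-0.499, 0.501, 0.501, -0.499]
wrist_force: [-1.3, -1.7, 7.4]
opening: 0.139
```

Run:
```python
from h import *
im,c=snap('wrist','w22')
go(.6183,-.2646,.15,None)
```

```text
t 29.85 tcp [0.6059 0.0997 0.0348] yaw 1.571 q6 -1.6 open 0.138 F [ 0.4 -1.6  8. ]
 turn shares [ 0.03  0.   -0.01]  shift shares AFTER turn (final axes) [-7.29 -2.3  -0.25]  in present axes [-7.29 -2.29 -0.26] dq6~ 0
```

View pics/w22.png

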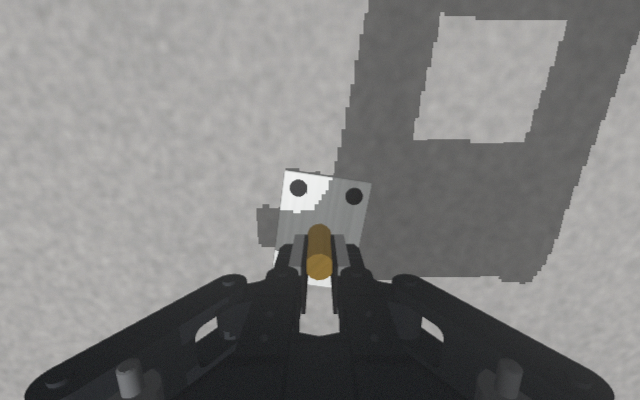

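apply_moves:
  plan: "0 -0.3 0 0 0 0 0;0 -0.8 0 0 0 0 0;0 -0.9 0 0 0 0 0;-0.4 -0.1 0 0 0 0 0;-0.8 0 0 0 0 0 0"

```text
time_s: 30.35
eef_pos: [0.6057, 0.0417, 0.1415]
eef_rot: [-0.497, 0.501, 0.502, -0.5]
wrist_force: [0.6, -1.2, -2.3]
opening: 0.135
```

apply_moves:
  plan: "-0.9 0 0 0 0 0 0;-0.9 0 0 0 0 0 0;-0.9 0 0 0 0 0 0;-0.9 0 0 0 0 0 0;-0.9 0 0 0 0 0 0"

```text
time_s: 30.85
eef_pos: [0.6038, -0.1866, 0.1387]
eef_rot: [-0.5, 0.5, 0.5, -0.5]
wrist_force: [0.7, 0.3, -0.7]
opening: 0.139
```

apply_moves:
  plan: "-0.8 0 -0.1 0 0 0 0;-0.5 0 -0.1 0 0 0 0;-0.2 0 -0.1 0 0 0 0;0 0 0 0 0 0 0;0 0 0 0 0 0 0"

```text
time_s: 31.35
eef_pos: [0.6189, -0.2585, 0.1375]
eef_rot: [0.5, -0.5, -0.5, 0.5]
wrist_force: [0.1, -0.3, -1.6]
opening: 0.138
```

Run:
```python
from h import *
im,c=load('w22')
print(ray(c,319,267,.045))
im,c=snap('wrist','w23')
go(.6209,-.2646,.0785,None)
print(proj(c,[[.6183,-.2646,.043]]))
```

```text
[0.60368889 0.10028602 0.045     ]
t 31.4 tcp [ 0.6189 -0.2581  0.1374] yaw 1.572 q6 -2.14 open 0.138 F [-0.4 -0.4 -0.9]
 turn shares [-0.01  0.    0.  ]  shift shares AFTER turn (final axes) [-0.13  1.18 -0.04]  in present axes [-0.13  1.18 -0.04] dq6~ 0
[[310.78722152 205.36154637]]
```

View pics/w23.png

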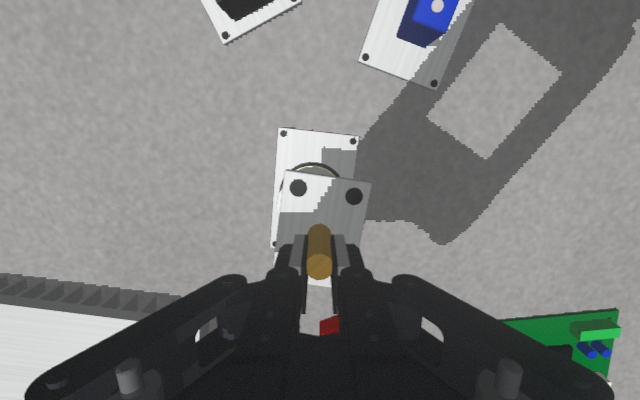

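apply_moves:
  plan: "-0.12 0.2 -0.04 0 0 0 0;0 0.4 0 0 0 0 0;0 0.3 0 0 0 0 0;0 0.1 0 0 0 0 0;0 0 0 0 0 0 0"

```text
time_s: 31.9
eef_pos: [0.6201, -0.2651, 0.0858]
eef_rot: [0.501, -0.499, -0.5, 0.501]
wrist_force: [-0.1, 0.0, -1.2]
opening: 0.136
```

Run:
```python
from h import *
go(.6209,-.2646,.0785,None)
im,c=snap('scene','s2');cv2.imwrite('pics/s2c.png',cv2.resize(im[180:280,150:270,::-1],None,fx=5,fy=5,interpolation=cv2.INTER_CUBIC))
im,c=snap('side','d2');cv2.imwrite('pics/d2c.png',cv2.resize(im[70:170,270:410,::-1],None,fx=5,fy=5,interpolation=cv2.INTER_CUBIC))
```

```text
t 31.9 tcp [ 0.6201 -0.2651  0.0858] yaw 1.571 q6 -2.15 open 0.136 F [-0.1  0.  -1.2]
 turn shares [-0.02  0.    0.01]  shift shares AFTER turn (final axes) [ 0.01  0.15 -0.02]  in present axes [ 0.01  0.15 -0.02] dq6~ 0
```

View pics/s2c.png

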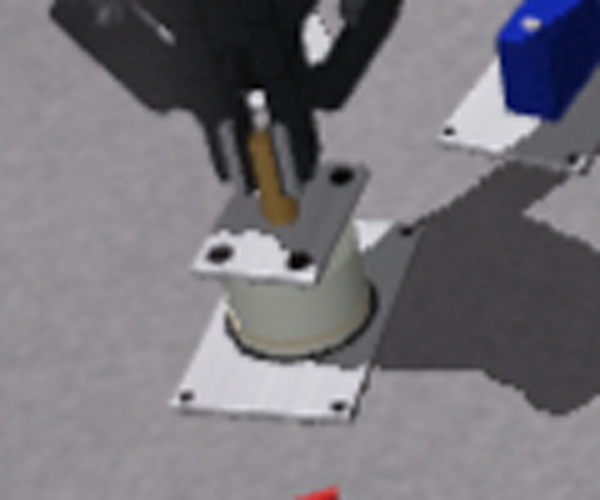

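View pics/d2c.png

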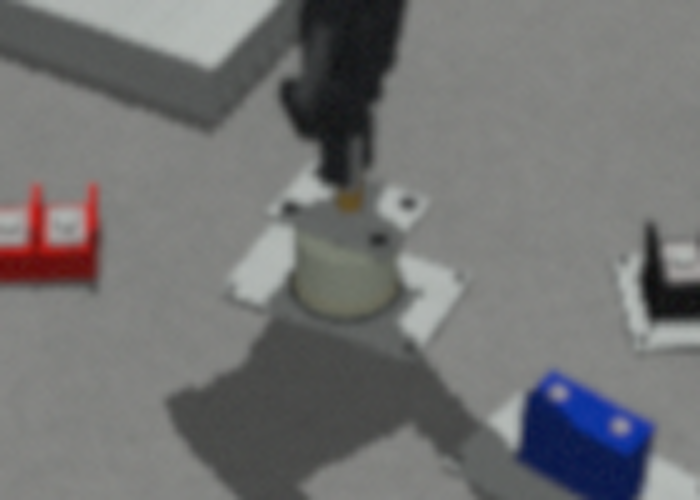

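Plate hangs level just above the capacitor. Lower gently.

apply_moves:
  plan: "0 0.06 0 0 0 0 0;0 0.05 0 0 0 0 0;0 0.03 0 0 0 0 0;0 0 0 0 0 0 0;0 0 0 0 0 0 0"

```text
time_s: 32.5
eef_pos: [0.6209, -0.2661, 0.0805]
eef_rot: [0.5, -0.5, -0.5, 0.5]
wrist_force: [0.1, 0.0, -0.8]
opening: 0.14
```

apply_moves:
  plan: "0 0.02 0 0 0 0 0;0 0.02 0 0 0 0 0;0 0.01 0 0 0 0 0;0 0 0 0 0 0 0;0 0 0 0 0 0 0"

```text
time_s: 33.0
eef_pos: [0.621, -0.2661, 0.078]
eef_rot: [0.5, -0.5, -0.5, 0.5]
wrist_force: [0.0, -0.5, -1.5]
opening: 0.135
```

apply_moves:
  plan: "0 0.015 0 0 0 0 0;0 0.015 0 0 0 0 0;0 0 0 0 0 0 0;0 0 0 0 0 0 0;0 0 0 0 0 0 0"

```text
time_s: 33.5
eef_pos: [0.6212, -0.2662, 0.0778]
eef_rot: [-0.5, 0.5, 0.5, -0.5]
wrist_force: [-3.4, 1.6, 6.7]
opening: 0.14
```

Contact felt; open, then withdraw straight up.

apply_moves:
  plan: "0 0 0 0 0 0 0.18;0 0 0 0 0 0 0.3;0 0 0 0 0 0 0.5;0 0 0 0 0 0 0.6;0 0 0 0 0 0 0.6"

```text
time_s: 34.0
eef_pos: [0.6209, -0.2661, 0.0763]
eef_rot: [0.5, -0.5, -0.5, 0.5]
wrist_force: [0.5, -0.7, 0.4]
opening: 0.597
```

apply_moves:
  plan: "0 -0.3 0 0 0 0 0.6;0 -0.7 0 0 0 0 0.6;0 -0.9 0 0 0 0 0.8;0 -0.9 0 0 0 0 1;0 0 0 0 0 0 1"

```text
time_s: 34.5
eef_pos: [0.6248, -0.2683, 0.227]
eef_rot: [-0.494, 0.505, 0.501, -0.499]
wrist_force: [0.6, 0.3, 0.4]
opening: 0.999
```

Run:
```python
from h import *
im,c=snap('wrist','w24')
go(.48,0,.3,None)
cv2.imwrite('pics/w24c.png',cv2.resize(im[100:300,220:420,::-1],None,fx=3,fy=3,interpolation=cv2.INTER_CUBIC))
im,c=snap('scene','s3');cv2.imwrite('pics/s3c.png',cv2.resize(im[150:350,150:400,::-1],None,fx=3,fy=3,interpolation=cv2.INTER_CUBIC))
```

```text
t 34.55 tcp [ 0.6235 -0.2674  0.2231] yaw 1.571 q6 -2.15 open 1.0 F [-1.  -0.4  0.1]
 turn shares [ 0.07  0.   -0.06]  shift shares AFTER turn (final axes) [ 5.35 -1.54  2.87]  in present axes [ 5.34 -1.6   2.85] dq6~ 0
```

View pics/w24c.png

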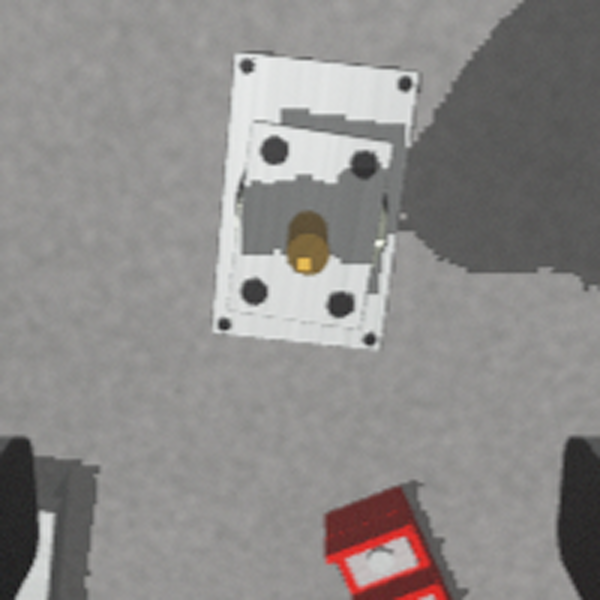

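View pics/s3c.png

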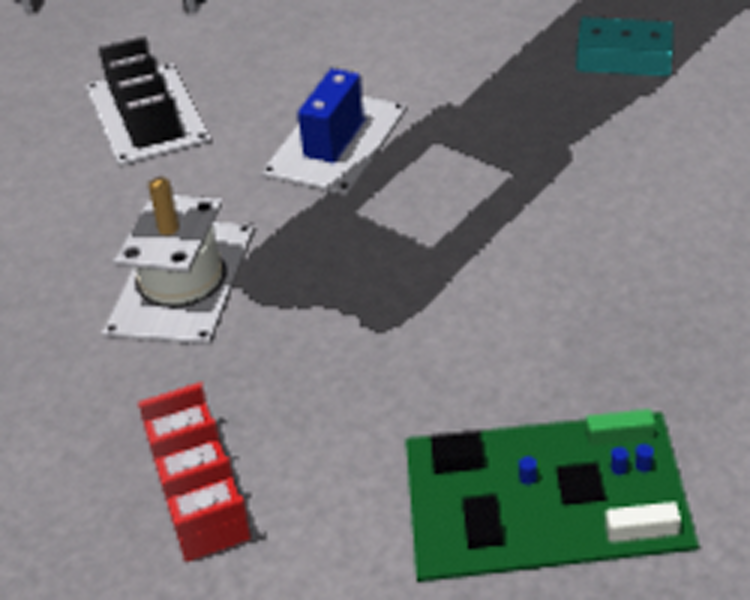

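Run:
```python
from h import *
im,c=load('w24')
quad(c,[(254,121),(391,142),(358,328),(229,310)],.048,'bus',3,(220,100))
quad(c,[(275,150),(364,164),(254,291),(341,304)],.048,'busdots',3,(220,100))
quad(c,[(247,66),(405,83),(224,324),(370,340)],.005,'pad',3,(220,100))
```

```text
bus mean [ 0.6184 -0.2659] size 69.6 48.4 longaxis -0.147
busdots mean [ 0.6187 -0.2657] size 52.1 32.4 longaxis -0.151
pad mean [ 0.6191 -0.2645] size 106.7 62.3 longaxis -0.105
```

apply_moves:
  plan: "0.8 -0.8 0.5 0 0 0 1;0.8 -0.8 0.5 0 0 0 1;0.8 -0.8 0.5 0 0 0 1;0.8 -0.8 0.5 0 0 0 1;0.8 -0.6 0.5 0 0 0 1"

```text
time_s: 35.1
eef_pos: [0.5166, -0.0996, 0.3727]
eef_rot: [0.501, -0.5, -0.499, 0.5]
wrist_force: [1.3, -0.4, 0.5]
opening: 1.0
```

apply_moves:
  plan: "0.7 0 0.3 0 0 0 1;0.5 0 0 0 0 0 1;0 0 0 0 0 0 1;0 0 0 0 0 0 1;0 0 0 0 0 0 1"

```text
time_s: 35.6
eef_pos: [0.5027, -0.0414, 0.3715]
eef_rot: [0.501, -0.5, -0.499, 0.501]
wrist_force: [-1.2, -0.4, -0.9]
opening: 0.997
```

Run:
```python
from h import *
im,c=snap('wrist','w25')
go(.48,0,.3,None)
a=im[95:285,50:250,::-1];b=im[60:250,300:500,::-1]
cv2.imwrite('pics/w25a.png',cv2.resize(a,None,fx=3,fy=3,interpolation=cv2.INTER_CUBIC));cv2.imwrite('pics/w25b.png',cv2.resize(b,None,fx=3,fy=3,interpolation=cv2.INTER_CUBIC))
```

```text
t 35.65 tcp [ 0.5028 -0.0416  0.3716] yaw 1.57 q6 -1.89 open 1.001 F [ 0.4 -0.2 -0.3]
 turn shares [-0.02 -0.   -0.01]  shift shares AFTER turn (final axes) [0.83 1.43 0.46]  in present axes [0.83 1.43 0.45] dq6~ 0
```

View pics/w25.png

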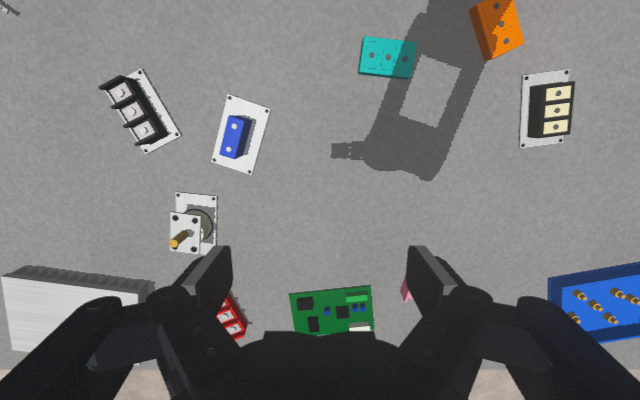

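View pics/w25a.png

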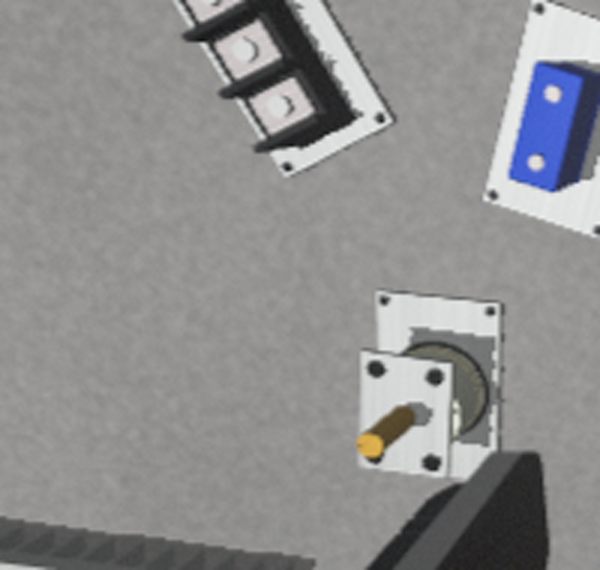

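View pics/w25b.png

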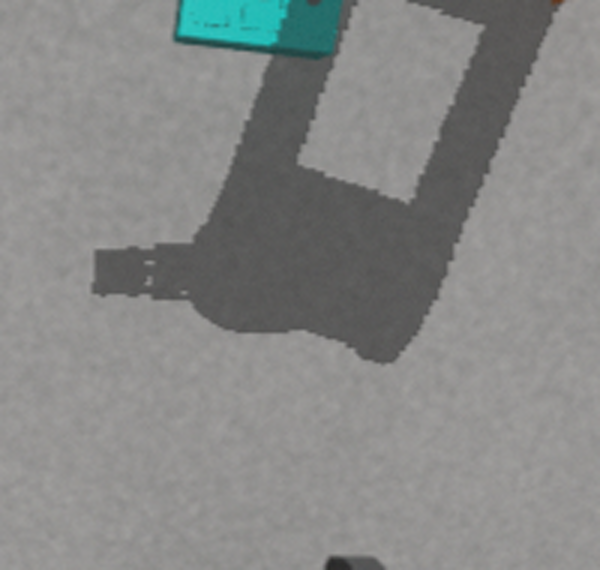

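Run:
```python
from h import *
im,c=load('w25')
f=lambda u,v,z: ray(c,u,v,z)[:2].round(4)
A=lambda u,v,z: f((u+.5)/3-.5+50,(v+.5)/3-.5+95,z)
print('blue',(A(552,93,.049)+A(536,162,.049))/2,'pad [.4616 -.1741]')
print('term',A(247,51,.031),'pad [.4242 -.3298]')
print('module',f(558,110.5,.029),'pad [.4205 .3253]')
```

```text
blue [ 0.4614  -0.17525] pad [.4616 -.1741]
term [ 0.4235 -0.3309] pad [.4242 -.3298]
module [0.4221 0.3301] pad [.4205 .3253]
```

Run:
```python
from h import *
print(ctrl.hand_in())
```

```text
the job is handed in; nothing more can be done
None
```

I put all four power parts on their own plates, then laid the bus plate post up on the round capacitor. I handed the job in at about 36 s of the 125 s allowed, with the arm clear of everything. `hand_in()` gives no verdict, so the numbers below come from my own camera checks.

| Part | Measured offset from target centre (limit 12 mm) | Angle difference along the long side (limit 0.2 rad) |
|---|---|---|
| Round capacitor | about 1 mm | not applicable |
| Blue capacitor | about 1 mm in the last view; 4 mm just after placing | about 0.004 rad |
| Terminal block | about 1 mm | looked aligned; not measured after placing |
| Power module | about 2 mm close up; 5 mm in the last view | about 0.006 rad |
| Bus plate on round capacitor | about 1.5 mm | not judged |

- **Disagreement:** The power module reading differed between the close-up and the last overview. The overview saw it near the picture's edge, from one hand-read pixel, so I trust the close-up. Either value is within the limit.
- **Flatness:** I judged this by eye from the pictures and from the contact force when setting down. Heights were not measured separately.
- **Circuit board:** It looked undisturbed in the last pictures and I never moved near it, but I did not measure how far it moved.

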